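# Sheathe the gasket scrapers and slide the filter caps onto the bench mat

### The arm

A 6-joint arm with a two-finger parallel gripper is mounted at the origin on the work surface. World frame = base frame: x ahead of the robot, y to its left, z up, the work surface at z = 0. Lengths are in m, angles in rad, forces in N, time in s.
With the tool pointing down it reaches from about 0.425 to 0.95 m from the base axis. Payload 3.5 kg.
Tool frame: the origin (TCP) lies at the very end of the fingers, on their centre line; the grasp point (between the pads) lies 19 mm behind it; z points along the fingers, y is the direction in which the jaws open and shut (so a half turn about z gives the same grasp; the last joint's range is limited). The gripper opens to 85 mm and grips with 20 to 120 N. Pads are 22 mm wide; open, the fingers measure 114 mm over their backs; the gripper's body (76 mm by 85 mm) begins 54 mm behind the grasp point. The pads swing forward as they close: fully open they stand 13 mm farther back than shut.
Start: joints at [-1.395, 0.286, 1.577, -0, 1.279, -0.15], TCP at [0.216, -0.639, 0.197] pointing down, gripper open.
Joint ranges: [-2.77, 2.77], [-0.9, 2.22], [0.21, 2.48], [-1.53, 4.67], [0.24, 2.81], [-2.84, 2.84]. Speed limits (rad/s): [2.79, 2.79, 3.14, 3.14, 3.14, 3.14].

### API

Orientations are given as a unit quaternion [x, y, z, w].
In Python, from plant import ctrl, imaging gives the robot as it stands.
- The arm moves only by the shell command python3 -m creep 'ROWS' [OPENING] [FORCE]. ROWS is JSON, one flat list of numbers, 4 for each row, row after row: the shift along the tool's x, y, z in units of 25 mm (1.0 is 25 mm), then the turn about the tool's z in units of 5 degrees (1.0 is 5 degrees). A call has 1 to 20 rows; each row is the pose to reach, as a shift and turn from the pose commanded when the call began, along the tool's axes at that moment; what a row does not reach only later rows make up. A row lasts 1/12 s, in which the tool goes at most 41.7 mm and 7.16 degrees, less where a joint would pass 70% of its speed; a pose out of reach is approached as far as the arm can. A call with a gripper value outside its range is refused whole. OPENING is the closure in counts, from 0 (fully open) to 255 (shut), set as the call begins (- or left out, the last holds). The fingers move at their own pace and stop on an object; FORCE is the grip in N (left out, the last holds). Time passes only in rows, so rows that repeat a pose let the fingers close. It gives the time, the measured TCP pose, the force and the opening at its end, in the units of the state.
- ctrl.get_state(): the state, without advancing time (a new reading comes with each control period).
- imaging.read_camera(name): name is "scene" or "top"; returns the picture (480x640x3 uint8, red, green, blue); there is no depth.
- imaging.camera_info(name): a dict with "intrinsics" (3x3 intrinsics, pixels), "distortion" ([k1, k2, p1, p2, k3] as OpenCV has them; the pictures are not rectified), "origin" and "attitude" of the camera in the world. Camera axes: x right, y down, z forward; pixel columns grow to the right and rows downward; lengths in m; the calibration is good to about 2 mm. A picture is of the moment at which its call begins. camera_info takes no time and is no camera call.
- ctrl.sign_off(): hands the job in, once; it reports no verdict.
Trained networks look in the newest picture that a camera, given by its name, has taken for a name from the list of things; names that differ only in an ending like _2 or _b are one class to them, and where a whole thing is asked for, a point or a joint stands for the part that bears it (a point fixed in the world has none). Each returns a list of dicts, best first, with "p" (0 to 1); they miss things now and then, are a little off and sometimes report something else, mostly with a low value. They report only what shows in the picture. A call takes as long as a camera call. They do not tell look-alikes from the thing itself.
- imaging.silhouettes(camera, name): "mask" (480x640 bool, what is visible of it) and "uv" ([column, row] in pixels, amid what is visible of it).
The state is a dict: "time": time; "qpos": joint angles; "dq": joint speeds; "joint_efforts": joint torques, N m; "eef_pos": TCP position; "tcp_rot": TCP orientation; "contact_force": force on the tool from outside, world axes, zero at the start; "wrist_torque": the same for the moment, N m; "opening": opening from 0.0 (shut) to 1.0 (fully open).
Only numpy, scipy, OpenCV 4.12 (cv2) and the standard library are available. Lean on these libraries where they do the work, as an engineer would, in place of code of your own. Each camera call takes 0.05 s, during which the arm holds its last target.

### The job

Make the service bench ready for the next filter change. First put every scraper lying on the black mat into the blue guard block, blade first and level, one to a slot, pushed fully home so that the handle meets the block; then slide every blue filter cap across the bench onto the mat, one to each round spot and wholly inside its yellow ring, without lifting it off the bench or tipping it. Leave the pipe tee, the brass valve and the bottle where they are.

Things in the scene. Friction and masses are not known exactly. Their poses are not given: they have to be found in the camera images.
- scraper1_grip (a point): gasket scraper (may be absent): green handle 110 x 26 wide x 22 thick, and a flat steel blade 62 x 36 wide x 3 thick from its front end, half-way up; 0.12 kg. This point is the handle's centre, 11 mm above the bench when flat. x axis: along the tool towards the blade; y: across its width; z: up. Balance point about 21 mm from here towards the blade
- scraper1_tip (a point): middle of that scraper's blade edge, 117 mm from the handle centre along its x axis
- scraper2_grip (a point): gasket scraper (may be absent): green handle 110 x 26 wide x 22 thick, and a flat steel blade 62 x 36 wide x 3 thick from its front end, half-way up; 0.12 kg. This point is the handle's centre, 11 mm above the bench when flat. x axis: along the tool towards the blade; y: across its width; z: up. Balance point about 21 mm from here towards the blade
- scraper2_tip (a point): middle of that scraper's blade edge, 117 mm from the handle centre along its x axis
- scraper3_grip (a point): gasket scraper (may be absent): green handle 110 x 26 wide x 22 thick, and a flat steel blade 62 x 36 wide x 3 thick from its front end, half-way up; 0.12 kg. This point is the handle's centre, 11 mm above the bench when flat. x axis: along the tool towards the blade; y: across its width; z: up. Balance point about 21 mm from here towards the blade
- scraper3_tip (a point): middle of that scraper's blade edge, 117 mm from the handle centre along its x axis
- slot1 (a point): mouth of one of the guard block's three slots (70 mm apart), each 50 wide, 18 high from the bench up, 70 deep. The point is in the middle of the mouth's width, 11 mm above the bench. x axis: level, straight into the slot; y: along the block's front face; z: up. Any scraper fits any slot
- slot2 (a point): mouth of one of the guard block's three slots (70 mm apart), each 50 wide, 18 high from the bench up, 70 deep. The point is in the middle of the mouth's width, 11 mm above the bench. x axis: level, straight into the slot; y: along the block's front face; z: up. Any scraper fits any slot
- slot3 (a point): mouth of one of the guard block's three slots (70 mm apart), each 50 wide, 18 high from the bench up, 70 deep. The point is in the middle of the mouth's width, 11 mm above the bench. x axis: level, straight into the slot; y: along the block's front face; z: up. Any scraper fits any slot
- block: blue guard block fixed on the bench, 216 wide, 80 deep, 40 high, with three letterbox slots side by side in its front, which faces the mat; a white tab on top marks each slot at the front edge. Origin: bottom middle of the front face; x axis into the slots. The 22 mm thick scraper handle does not fit in: it stops at the front face, the 62 mm blade inside, the handle lying on the bench
- cap1_mid (a point): blue filter-housing cap, round, 96 mm across, 52 high, 0.2 to 0.4 kg, standing mouth down, loose on the bench. This point is on its axis half-way up, 26 mm above the bench; z axis up
- cap2_mid (a point): blue filter-housing cap, round, 96 mm across, 52 high, 0.2 to 0.4 kg, standing mouth down, loose on the bench. This point is on its axis half-way up, 26 mm above the bench; z axis up
- cap3_mid (a point): blue filter-housing cap, round, 96 mm across, 52 high, 0.2 to 0.4 kg, standing mouth down, loose on the bench. This point is on its axis half-way up, 26 mm above the bench; z axis up
- spot1 (a point): centre, at bench level, of one of three round grey spots with a yellow ring (ring 124 mm inside, 134 outside) printed on the black bench mat; the mat is flush with the bench and does not move. The spots' centres are about 150 mm apart. Any cap may go on any spot
- spot2 (a point): centre, at bench level, of one of three round grey spots with a yellow ring (ring 124 mm inside, 134 outside) printed on the black bench mat; the mat is flush with the bench and does not move. The spots' centres are about 150 mm apart. Any cap may go on any spot
- spot3 (a point): centre, at bench level, of one of three round grey spots with a yellow ring (ring 124 mm inside, 134 outside) printed on the black bench mat; the mat is flush with the bench and does not move. The spots' centres are about 150 mm apart. Any cap may go on any spot
- tee: bystander: white plastic pipe tee, 110 long, 87 across, 50 high, lying loose; origin under its middle, at bench level
- valve: bystander: brass ball valve with a red lever, about 110 long, 60 high, loose; origin under its middle
- bottle: bystander: small white bottle, 60 across, 130 high, standing loose; origin under its middle
There are look-alikes about, which are no part of the job. What is shaped like the part that bears cap2_mid but green, orange or pink is not meant.

How it is judged:
On the way, in this order (a step that is already met when the one before it is completed fails the run):
1. every scraper is in a slot of the guard block, fully home (((x of scraper1_tip in the frame of slot1 above 0.052 m and y of scraper1_tip in the frame of slot1 between -0.022 and 0.022 m and z of scraper1_tip in the frame of slot1 between -0.01 and 0.01 m) or (x of scraper1_tip in the frame of slot2 above 0.052 m and y of scraper1_tip in the frame of slot2 between -0.022 and 0.022 m and z of scraper1_tip in the frame of slot2 between -0.01 and 0.01 m) or (x of scraper1_tip in the frame of slot3 above 0.052 m and y of scraper1_tip in the frame of slot3 between -0.022 and 0.022 m and z of scraper1_tip in the frame of slot3 between -0.01 and 0.01 m)) and ((x of scraper2_tip in the frame of slot1 above 0.052 m and y of scraper2_tip in the frame of slot1 between -0.022 and 0.022 m and z of scraper2_tip in the frame of slot1 between -0.01 and 0.01 m) or (x of scraper2_tip in the frame of slot2 above 0.052 m and y of scraper2_tip in the frame of slot2 between -0.022 and 0.022 m and z of scraper2_tip in the frame of slot2 between -0.01 and 0.01 m) or (x of scraper2_tip in the frame of slot3 above 0.052 m and y of scraper2_tip in the frame of slot3 between -0.022 and 0.022 m and z of scraper2_tip in the frame of slot3 between -0.01 and 0.01 m)) and ((x of scraper3_tip in the frame of slot1 above 0.052 m and y of scraper3_tip in the frame of slot1 between -0.022 and 0.022 m and z of scraper3_tip in the frame of slot1 between -0.01 and 0.01 m) or (x of scraper3_tip in the frame of slot2 above 0.052 m and y of scraper3_tip in the frame of slot2 between -0.022 and 0.022 m and z of scraper3_tip in the frame of slot2 between -0.01 and 0.01 m) or (x of scraper3_tip in the frame of slot3 above 0.052 m and y of scraper3_tip in the frame of slot3 between -0.022 and 0.022 m and z of scraper3_tip in the frame of slot3 between -0.01 and 0.01 m))), for 0.2 s.
2. every cap stands on a spot of its own ((horizontal distance between cap1_mid and spot1 below 0.015 m or horizontal distance between cap1_mid and spot2 below 0.015 m or horizontal distance between cap1_mid and spot3 below 0.015 m) and height (world z) of each of cap1_mid, cap2_mid, cap3_mid below 0.031 m and angle between each of cap1_mid, cap2_mid, cap3_mid's own z axis and vertical below 0.08 rad and (horizontal distance between cap2_mid and spot1 below 0.015 m or horizontal distance between cap2_mid and spot2 below 0.015 m or horizontal distance between cap2_mid and spot3 below 0.015 m) and (horizontal distance between cap3_mid and spot1 below 0.015 m or horizontal distance between cap3_mid and spot2 below 0.015 m or horizontal distance between cap3_mid and spot3 below 0.015 m)), for 0.2 s.
At the end, for the whole second after the job is handed in: each scraper present: blade edge at least 52 mm inside a slot mouth (62 is home), within 22 mm of the slot's middle and 10 mm of its height; each cap present: upright on the bench, its centre within 15 mm of the centre of a spot; all at rest (all of step 1 and all of step 2 and linear speed of each of cap1, cap2, cap3, scraper1, scraper2, scraper3 below 0.02 m/s); the robot touches nothing.
It fails at once if a filter cap is lifted off the bench or tipped (height (world z) of any of cap1_mid, cap2_mid, cap3_mid above 0.046 m or angle between any of cap1_mid, cap2_mid, cap3_mid's own z axis and vertical above 0.4 rad).
It fails at once if the pipe tee, the valve or the bottle is moved by more than 30 mm (distance of any of tee, valve, bottle from where it was at the start of the episode above 0.03 m).
Of scraper1, scraper2, scraper3 only 2 to 3 are there at a start; the rules pass over those that are not, and their reading is None.
At some moment in a run one of cap1, cap2, cap3 may be knocked a few centimetres aside while the robot is not near it.
Once in a run the grip may slacken for a moment while it holds something.
It also fails if it takes over 210 s, if anything falls off the work surface, if the arm or the gripper's body presses on something with over 40 N, if the wrist force passes 120 N, or if a joint passes its speed limit or range.

## Working session

There is one attempt and no reset: what is moved stays moved. The work goes in short steps, Python scripts to look and compute and a shell command to move; the robot and the scene stay as the last step left them, time stands still between calls to the robot, and variables do not carry over. Pictures are saved under pics/ and viewed, and the job is handed in when it is done.

```bash
ls; mkdir -p pics; python3 - <<'E'
from plant import ctrl, imaging
import cv2
for n in ("scene","top"):
    im=imaging.read_camera(n); cv2.imwrite(f"pics/{n}0.png",im[:,:,::-1])
    print(imaging.camera_info(n))
print(ctrl.get_state())
E
```

```text
pics
{'intrinsics': array([[597.47647795,   0.        , 314.96198631],
       [  0.        , 597.47647795, 246.98263578],
       [  0.        ,   0.        ,   1.        ]]), 'distortion': array([-0.19555628,  0.        ,  0.        ,  0.        ,  0.        ]), 'origin': array([1.15565152, 1.08739356, 0.91138336]), 'attitude': array([ 0.24398768,  0.86140944, -0.42648758, -0.12865509])}
{'intrinsics': array([[562.46873123,   0.        , 314.62279172],
       [  0.        , 562.46873123, 238.7765878 ],
       [  0.        ,   0.        ,   1.        ]]), 'distortion': array([-0.09309291,  0.        ,  0.        ,  0.        ,  0.        ]), 'origin': array([0.30981768, 0.12006837, 1.62332596]), 'attitude': array([ 0.70641726, -0.70407903,  0.04909172, -0.05326697])}
{'time': 0.1, 'qpos': array([-1.39502413e+00,  2.87105541e-01,  1.57803650e+00, -9.15075152e-06,
        1.27860018e+00, -1.49977411e-01]), 'dq': array([-0.00193523, -0.00230403, -0.00369298, -0.00216331,  0.00051414,
       -0.00054468]), 'joint_efforts': array([ 4.26006218e-04, -4.07297623e+01, -2.93699491e+01, -1.43766474e-04,
        3.40375336e-03, -1.25606294e-05]), 'eef_pos': array([ 0.21593462, -0.6388226 ,  0.1957634 ]), 'tcp_rot': array([ 9.86764411e-01,  1.62156843e-01, -1.82411975e-05, -1.07463883e-03]), 'contact_force': array([ 0.35574549, -0.00516864,  0.12112715]), 'wrist_torque': array([-0.02331454,  0.03661225, -0.03118598]), 'opening': 1.0001573851685768}
```

View pics/top0.png

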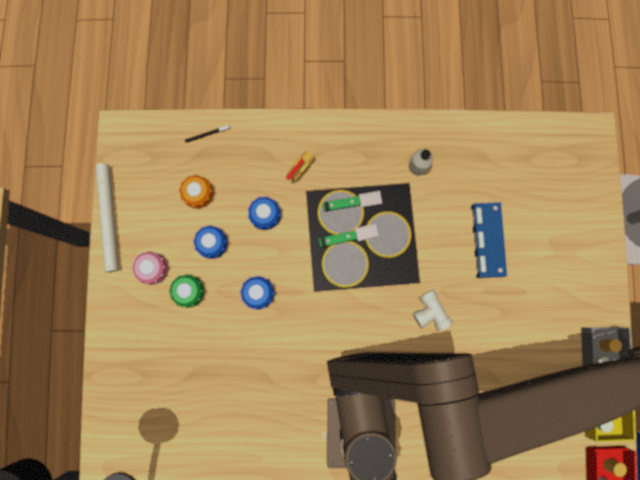

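View pics/scene0.png

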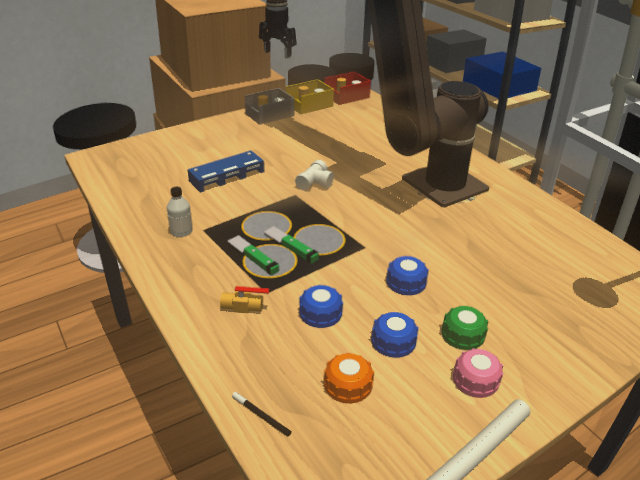

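The top view shows two scrapers at (352,203) and (348,237), three blue caps at (264,213), (210,241) and (257,292), and the block at (490,240) with its tabs facing the mat. The green, pink and orange caps are look-alikes. Next I'll measure everything.

```bash
cat > h.py <<'E'
import numpy as np, cv2
from scipy.spatial.transform import Rotation as R
from plant import ctrl, imaging
def cam(n):
    i=imaging.camera_info(n); return i["intrinsics"],i["distortion"],np.array(i["origin"]),R.from_quat(i["attitude"]).as_matrix()
def w(n,uv,z):
    K,D,o,A=cam(n); uv=np.asarray(uv,float).reshape(-1,1,2)
    p=cv2.undistortPoints(uv,K,D).reshape(-1,2)
    d=np.c_[p,np.ones(len(p))]@A.T
    return (o+d*((z-o[2])/d[:,2])[:,None])[:,:2]
def px(n,P):
    K,D,o,A=cam(n); P=np.asarray(P,float).reshape(-1,3)
    return cv2.projectPoints(P,cv2.Rodrigues(A.T)[0],-A.T@o,K,D)[0].reshape(-1,2)
def pose():
    s=ctrl.get_state(); m=R.from_quat(s["tcp_rot"]).as_matrix()
    return s,np.array(s["eef_pos"]),m,np.arctan2(m[1,0],m[0,0])
def go(x,y,z,head=None):
    "print units from the present pose to a target"
    s,p,m,h=pose(); d=m.T@(np.array([x,y,z])-p)/0.025
    t=0 if head is None else -np.degrees((head-h+np.pi)%(2*np.pi)-np.pi)/5
    print("to",np.round([x,y,z],3),"shift",np.round(d,2),"turn",round(t,2),"q6",round(s["qpos"][5],2))
def st():
    s,p,m,h=pose(); print("t",round(s["time"],2),"tcp",p.round(4),"head",round(np.degrees(h),2),"open",round(s["opening"],3),"F",np.round(s["contact_force"],1))
def snap(n,f,box=None,k=1):
    im=imaging.read_camera(n)[:,:,::-1].copy(); c=im
    if box: u0,v0,u1,v1=box; c=cv2.resize(im[v0:v1,u0:u1],None,fx=k,fy=k,interpolation=cv2.INTER_CUBIC)
    cv2.imwrite("pics/"+f,c); return im
E
python3 - <<'E'
from h import *
im=snap("top","a_top.png",(280,130,530,330),3)
zs={"scraper1_grip":.015,"cap1_mid":.03,"block":.04,"spot1":0,"tee":.025,"valve":.03,"bottle":.06,"slot1":0.011,"scraper1_tip":.011}
for n,z in zs.items():
    for c in ("top","scene"):
        if c=="scene": imaging.read_camera("scene")
        else: imaging.read_camera("top")
        for d in imaging.silhouettes(c,n):
            m=d["mask"].astype(np.uint8)
            ctr=np.argwhere(m)[:,::-1]
            r=cv2.minAreaRect(ctr.astype(np.float32)); col=imaging.read_camera(c)[d["mask"]].mean(0).round()
            print(n,c,round(d["p"],2),np.round(d["uv"]),"w",w(c,d["uv"],z).round(3)[0],"box",np.round(w(c,cv2.boxPoints(r),z),3).tolist() if c=="top" else "",col)
st()
E
```

```text
scraper1_grip top 0.58 [352. 238.] w [0.547 0.021] box [[0.549, 0.12], [0.591, -0.044], [0.556, -0.053], [0.514, 0.111]] [125. 158. 120.]
scraper1_grip top 0.15 [431. 314.] w [ 0.328 -0.202] box [[0.365, -0.131], [0.405, -0.211], [0.298, -0.265], [0.258, -0.184]] [183. 177. 157.]
scraper1_grip scene 0.58 [296. 245.] w [0.554 0.059] box  [ 92. 128.  87.]
cap1_mid top 0.82 [260. 212.] w [0.619 0.287] box [[0.621, 0.345], [0.688, 0.281], [0.617, 0.21], [0.551, 0.274]] [ 89. 116. 159.]
cap1_mid top 0.52 [487. 239.] w [ 0.542 -0.368] box [[0.647, -0.32], [0.656, -0.412], [0.435, -0.422], [0.427, -0.331]] [ 71.  99. 127.]
cap1_mid scene 0.71 [320. 309.] w [0.635 0.298] box  [ 80.  95. 141.]
block top 0.85 [488. 242.] w [ 0.534 -0.365] box [[0.645, -0.317], [0.654, -0.409], [0.434, -0.418], [0.426, -0.328]] [ 72.  99. 127.]
block scene 0.71 [222. 169.] w [ 0.567 -0.344] box  [ 77.  87. 105.]
spot1 top 0.79 [365. 242.] w [ 0.538 -0.017] box [[0.692, 0.162], [0.721, -0.158], [0.416, -0.177], [0.39, 0.135]] [109. 101.  86.]
spot1 scene 0.67 [278. 241.] w [0.573 0.001] box  [105.  94.  75.]
tee
[... 859 characters left out ...]
]
slot1 top 0.78 [488. 239.] w [ 0.545 -0.376] box [[0.651, -0.325], [0.659, -0.419], [0.436, -0.428], [0.428, -0.336]] [ 72.  99. 127.]
slot1 top 0.28 [366. 241.] w [ 0.54 -0.02] box [[0.692, 0.163], [0.724, -0.155], [0.418, -0.176], [0.389, 0.134]] [110. 101.  86.]
slot1 scene 0.75 [223. 168.] w [ 0.542 -0.4  ] box  [ 77.  87. 104.]
scraper1_tip top 0.66 [348. 235.] w [0.557 0.034] box [[0.554, 0.121], [0.591, -0.048], [0.555, -0.055], [0.518, 0.113]] [125. 157. 119.]
scraper1_tip scene 0.88 [290. 240.] w [0.555 0.028] box  [ 93. 127.  86.]
scraper1_tip scene 0.65 [252. 252.] w [0.658 0.024] box  [ 96. 128.  88.]
t 3.25 tcp [ 0.2161 -0.6395  0.197 ] head 18.67 open 0.998 F [-0.3  0.6  0.6]
```

View pics/a_top.png

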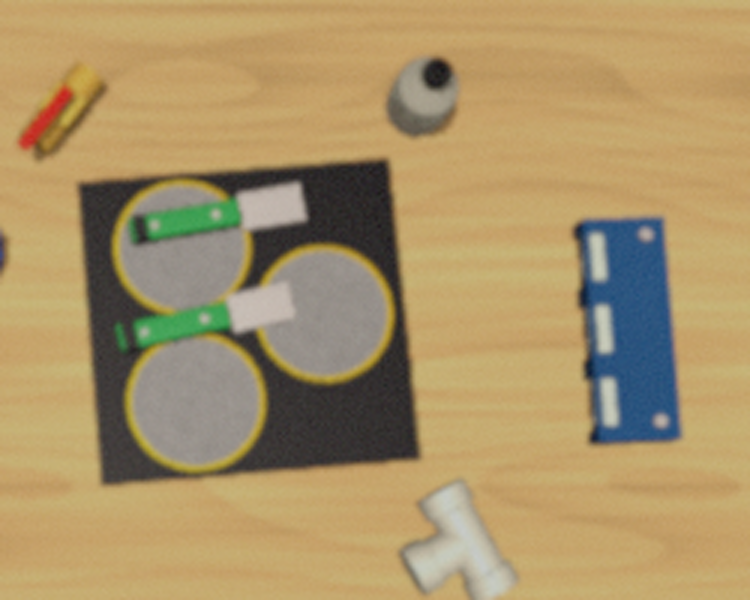

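```bash
cat >> h.py <<'E'
from scipy.optimize import minimize
def grab(n): 
    im=imaging.read_camera(n); return im, cv2.cvtColor(np.ascontiguousarray(im),cv2.COLOR_RGB2HSV)
def blobs(mask,amin):
    k,l,s,c=cv2.connectedComponentsWithStats(mask.astype(np.uint8))
    return [(l==i,s[i,4],c[i]) for i in range(1,k) if s[i,4]>=amin]
def hullmask(n,P,S=4):
    q=cv2.convexHull(px(n,P).astype(np.float32)).reshape(-1,2)
    m=np.zeros((480*S,640*S),np.uint8); cv2.fillConvexPoly(m,np.round((q+.5)*S).astype(int),1)
    return cv2.resize(m.astype(np.float32),(640,480),interpolation=cv2.INTER_AREA)
def fit(ms,model,x0,step):
    "ms: {camera:mask}; maximise overlap"
    def f(x):
        e=0
        for n,m in ms.items():
            h=hullmask(n,model(x)); e+=np.abs(h-m).sum()/m.sum()
        return e
    sim=np.vstack([x0]+[np.array(x0)+np.eye(len(x0))[i]*step[i] for i in range(len(x0))])
    r=minimize(f,x0,method="Nelder-Mead",options=dict(initial_simplex=sim,xatol=1e-4,fatol=1e-4,maxiter=150))
    return r.x,r.fun
def boxpts(x,y,a,lx,ly,z0,z1):
    c,s=np.cos(a),np.sin(a)
    return np.array([[x+c*u-s*v,y+s*u+c*v,z] for u in lx for v in ly for z in (z0,z1)])
def cyl(x,y,r=.048,hh=.052):
    t=np.linspace(0,2*np.pi,40)
    return np.array([[x+r*np.cos(a),y+r*np.sin(a),z] for a in t for z in (0,hh)])
def spots():
    im,hsv=grab("top"); ye=(hsv[...,0]>18)&(hsv[...,0]<34)&(hsv[...,1]>130)
    return ye
def bluemask(hsv): return (hsv[...,0]>98)&(hsv[...,0]<125)&(hsv[...,1]>110)&(hsv[...,2]>40)
def greens(n):
    im,hsv=grab(n); return (hsv[...,0]>50)&(hsv[...,0]<85)&(hsv[...,1]>110)
def caps(cams=("top","scene")):
    "centres of blue caps, each camera separately"
    out={}
    for n in cams:
        im,hsv=grab(n); m=bluemask(hsv); r=[]
        m=cv2.morphologyEx(m.astype(np.uint8),cv2.MORPH_CLOSE,np.ones((3,3)))
        for b,a,c in blobs(m,250):
            g=w(n,c,.03)[0]
            if g[1]<-.26 or abs(g[0])>1 or g[0]<.25 or g[1]>.8: continue
            cs,_=cv2.findContours(b.astype(np.uint8),cv2.RETR_EXTERNAL,cv2.CHAIN_APPROX_NONE)
            mm=np.zeros((480,640),np.uint8); cv2.drawContours(mm,cs,-1,1,-1)
            x,e=fit({n:mm.astype(float)},lambda q:cyl(*q),g,(.01,.01)); r.append((x.round(4).tolist(),round(e,3)))
        out[n]=r
    return out
E
python3 - <<'E'
from h import *
ims={n:grab(n) for n in("top","scene")}
for k,v in caps().items(): print(k,v)
# block
ms={}
for n in ims:
    hsv=ims[n][1]; m=bluemask(hsv)
    b=[x for x in blobs(m,100) if np.hypot(*(w(n,x[2],.03)[0]-[.54,-.37]))<.12]
    mm=np.zeros((480,640),np.uint8)
    for x in b: mm|=x[0].astype(np.uint8)
    q=cv2.convexHull(np.argwhere(mm)[:,::-1].astype(np.int32)); cv2.fillConvexPoly(mm,q,1)
    ms[n]=mm.astype(float)
B=lambda q:boxpts(q[0],q[1],q[2],(0,.08),(-.108,.108),0,.04)
for s in (["top"],["scene"],["top","scene"]):
    print("block",s,*fit({n:ms[n] for n in s},B,[.541,-.332,-1.53],(.01,.01,.05)))
# scrapers
for n in ims:
    hsv=ims[n][1]; m=((hsv[...,0]>50)&(hsv[...,0]<85)&(hsv[...,1]>110)).astype(np.uint8)
    m=cv2.morphologyEx(m,cv2.MORPH_CLOSE,np.ones((9,9)))
    for b,a,c in blobs(m,80):
        g=w(n,c,.015)[0]
        if np.hypot(*(g-[.55,.05]))>.2: continue
        for sg in (0,):
            x,e=fit({n:b.astype(float)},lambda q:boxpts(q[0],q[1],q[2],(-.055,.055),(-.013,.013),0,.022),[g[0],g[1],-1.4],(.01,.01,.15))
        print("scr",n,a,x.round(4),np.degrees(x[2]).round(1),round(e,3))
# spots via yellow ring
for n in ims:
    hsv=ims[n][1]; im=ims[n][0].astype(int)
    # warp to bench plane 1mm/px : x 0.35..0.75, y -0.2..0.2
    xs,ys=np.meshgrid(np.arange(.35,.75,.001),np.arange(-.2,.2,.001),indexing="ij")
    p=px(n,np.c_[xs.ravel(),ys.ravel(),0*xs.ravel()]).reshape(400,400,2).astype(np.float32)
    W=cv2.remap(ims[n][0],p[...,0],p[...,1],cv2.INTER_LINEAR)
    h=cv2.cvtColor(W,cv2.COLOR_RGB2HSV); ye=((h[...,0]>15)&(h[...,0]<36)&(h[...,1]>90)&(h[...,2]>90)).astype(np.float32)
    mat=(h[...,1]>0)
    t=np.zeros((151,151),np.float32); cv2.circle(t,(75,75),64,1,7); t/=t.sum()
    t2=np.zeros((151,151),np.float32); cv2.circle(t2,(75,75),74,1,4); cv2.circle(t2,(75,75),52,1,4); t2/=t2.sum()
    s=cv2.filter2D(ye,-1,t,borderType=cv2.BORDER_CONSTANT)-cv2.filter2D(ye,-1,t2,borderType=cv2.BORDER_REPLICATE)
    r=[]
    for i in range(3):
        _,v,_,(u,q)=cv2.minMaxLoc(s); r.append((round(.35+q*.001,3),round(-.2+u*.001,3),round(v,2))); cv2.circle(s,(u,q),60,-1,-1)
    print("spots",n,r)
E
```

```text
top [([0.617, 0.2737], np.float64(0.286)), ([0.5347, 0.429], np.float64(0.281)), ([0.3871, 0.2892], np.float64(0.255))]
scene [([0.3642, 0.2663], np.float64(0.887)), ([0.617, 0.2746], np.float64(0.588)), ([0.515, 0.4102], np.float64(0.745))]
block ['top'] [ 0.53838974 -0.33352921 -1.55859397] 0.1484375
block ['scene'] [ 0.51535315 -0.37176419 -1.30661679] 0.9145281456953642
block ['top', 'scene'] [ 0.53752995 -0.33698218 -1.52163873] 1.1654108282833449
scr top 270 [ 0.6495  0.0495 -1.3628] -78.1 0.469
scr top 316 [ 0.546   0.0667 -1.3858] -79.4 0.234
scr scene 420 [ 0.5494  0.0659 -1.4155] -81.1 0.283
scr scene 379 [ 0.652   0.0562 -1.4853] -85.1 0.409
spots top [(0.561, -0.084, 0.75), (0.474, 0.042, 0.69), (0.627, 0.056, 0.6)]
spots scene [(0.565, -0.079, 0.82), (0.63, 0.06, 0.76), (0.478, 0.047, 0.63)]
```

```bash
cat >> h.py <<'E'
def overlay(n,f,models,box,k):
    im=imaging.read_camera(n)[:,:,::-1].copy(); u0,v0,u1,v1=box
    c=cv2.resize(im[v0:v1,u0:u1],None,fx=k,fy=k,interpolation=cv2.INTER_CUBIC)
    for P in models:
        q=px(n,P).astype(np.float32)
        if len(P)<=8 or len(P)==80: q=cv2.convexHull(q).reshape(-1,2)
        cv2.polylines(c,[np.round((q+.5-[u0,v0])*k).astype(int)],True,(0,0,255),1)
    cv2.imwrite("pics/"+f,c)
def ring(x,y,r,z=0):
    t=np.linspace(0,2*np.pi,60); return np.c_[x+r*np.cos(t),y+r*np.sin(t),0*t+z]
E
python3 - <<'E'
from h import *
M=[ring(.562,-.083,.067),ring(.475,.044,.067),ring(.628,.057,.067),
 boxpts(.5384,-.3335,-1.5586,(0,.08),(-.108,.108),0,.04),
 boxpts(.546,.0667,-1.3858,(-.055,.055),(-.013,.013),0,.022),boxpts(.651,.051,-1.3858,(-.055,.055),(-.013,.013),0,.022),
 cyl(.617,.2737),cyl(.5347,.429),cyl(.3871,.2892)]
overlay("top","b1.png",M,(190,130,520,330),2.4)
overlay("scene","b2.png",M,(180,130,480,370),2.5)
E
```

```text
(no output)
```

View pics/b1.png

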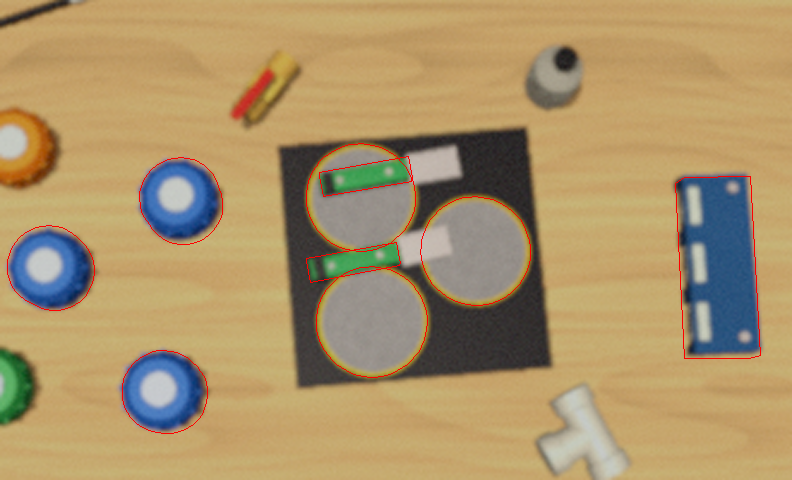

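View pics/b2.png

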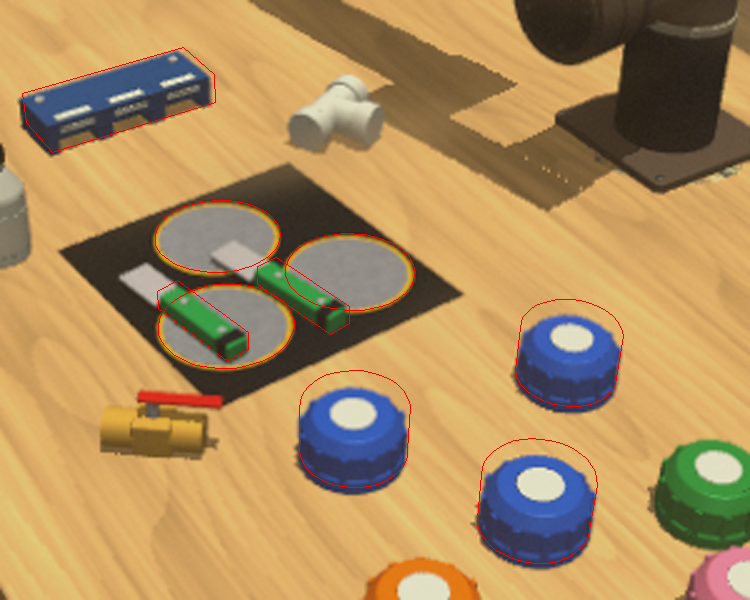

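```bash
python3 - <<'E'
from h import *
for nm,t,r in(("A",(381.5,196.8),(324.3,206.7)),("B",(377.5,229.8),(319.7,242.3))):
    T=w("top",t,.012)[0];Q=w("top",r,.022)[0];d=T-Q
    print(nm,T.round(4),Q.round(4),np.linalg.norm(d).round(4),np.degrees(np.arctan2(d[1],d[0])).round(1),"grip",(T-d/np.linalg.norm(d)*.117).round(4))
im,hsv=grab("top"); g=cv2.GaussianBlur(im,(3,3),0).astype(int)
# right edge of block: subpixel from R-B transitions per row
pts=[]
for v in range(210,272):
    row=(g[v,490:520,0]-g[v,490:520,2]); i=np.where((row[:-1]<0)&(row[1:]>=0))[0]
    if len(i): i=i[-1]; pts.append((490+i+row[i]/(row[i]-row[i+1]),v))
W=w("top",pts,.04); p=np.polyfit(W[:,0],W[:,1],1); res=W[:,1]-np.polyval(p,W[:,0])
k=np.abs(res)<.003; p=np.polyfit(W[k,0],W[k,1],1); print("back edge slope deg",np.degrees(np.arctan(p[0])),"y at .54",np.polyval(p,.54),k.sum())
E
```

```text
A [ 0.6698 -0.0655] [0.6376 0.1023] 0.1708 -79.1 grip [0.6477 0.0494]
B [ 0.5718 -0.0524] [0.5333 0.1154] 0.1721 -77.1 grip [0.5456 0.0616]
back edge slope deg 2.1963734850119976 y at .54 -0.41214284661141487 62
```

```bash
python3 - <<'E'
from h import *
go(.651,.038,.12,np.radians(101)); go(.65,.04,.2,np.radians(101))
E
```

```text
to [0.651 0.038 0.12 ] shift [ 25.15 -20.11   3.08] turn -16.47 q6 -0.15
to [0.65 0.04 0.2 ] shift [ 25.14 -20.19  -0.12] turn -16.47 q6 -0.15
```

```bash
python3 -m creep '[1.2,-1,0,-1.2, 2.4,-2,0,-2.4, 3.6,-3,0,-3.6, 5,-4,0,-4.8, 6.2,-5,0,-6, 7.5,-6,0,-7.2, 8.7,-7,0,-8.4, 10,-8,0,-9.6, 11.2,-9,0,-10.8, 12.5,-10,0,-12, 13.7,-11,0,-13.2, 15,-12,0,-14.4, 16.2,-13,0,-15.6, 17.5,-14,0,-16.5, 18.7,-15,0.5,-16.5, 20,-16,1,-16.5, 21.2,-17,1.5,-16.5, 22.5,-18,2,-16.5, 23.7,-19,2.5,-16.5, 25.1,-20.1,3,-16.5]' 0 60; python3 - <<'E'
from h import *
st(); go(.651,.038,.1,np.radians(101))
E
```

```text
time: 5.27
eef_pos: [0.6473, 0.0349, 0.1228]
tcp_rot: [0.635, 0.773, -0.0, -0.0]
contact_force: [0.4, -0.8, 0.4]
opening: 1.001
t 5.27 tcp [0.6473 0.0349 0.1228] head 101.18 open 1.001 F [ 0.4 -0.8  0.4]
to [0.651 0.038 0.1  ] shift [0.09 0.17 0.91] turn 0.04 q6 -0.3
```

```bash
python3 -m creep '[0,0,0,0, 0.1,0.15,1,0, 0.1,0.15,2,0, 0.1,0.15,2.8,0, 0.1,0.15,2.8,0]' 70; python3 - <<'E'
from h import *
st(); go(.651,.038,.003,np.radians(101))
overlay("top","c1.png",[boxpts(.649,.050,np.radians(-79),(-.055,.055),(-.013,.013),0,.022)],(280,130,530,330),3)
overlay("scene","c2.png",[boxpts(.649,.050,np.radians(-79),(-.055,.055),(-.013,.013),0,.022)],(180,150,380,300),4)
E
```

```text
time: 5.68
eef_pos: [0.646, 0.0364, 0.0481]
tcp_rot: [0.635, 0.773, -0.003, -0.004]
contact_force: [-0.6, -0.2, -0.4]
opening: 0.726
t 5.68 tcp [0.646  0.0364 0.0481] head 101.18 open 0.726 F [-0.6 -0.2 -0.4]
to [0.651 0.038 0.003] shift [0.02 0.22 1.8 ] turn 0.04 q6 -0.3
```

View pics/c2.png

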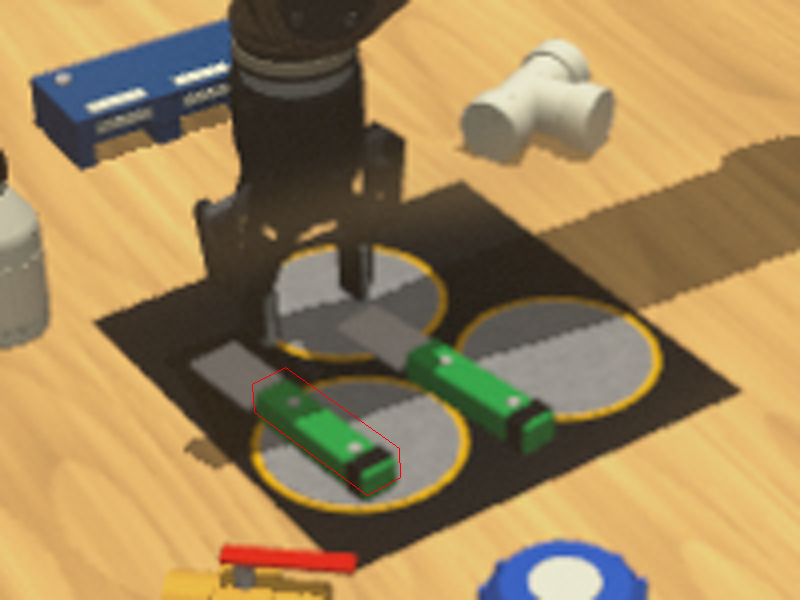

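View pics/c1.png

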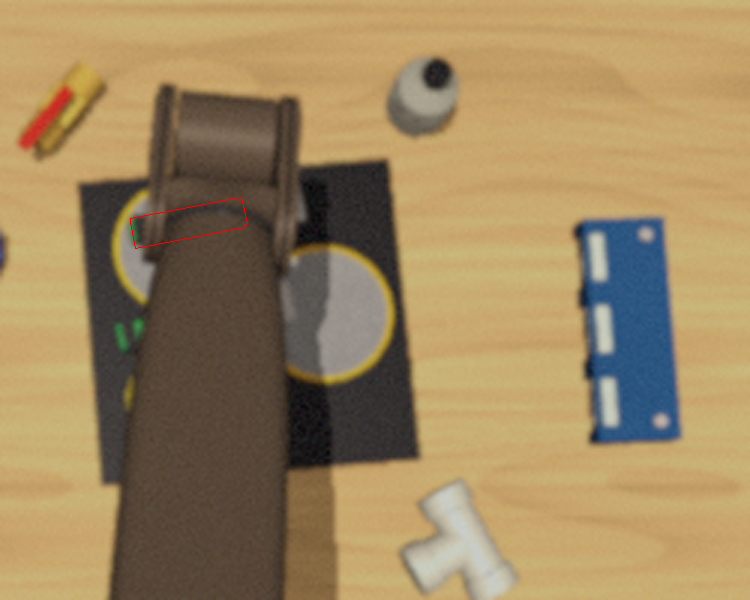

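```bash
python3 - <<'E'
from h import *
st(); s,p,m,h=pose()
o=.0425*s["opening"]
for sg in(-1,1):
    print(px("scene",p+m[:,1]*sg*o+m[:,2]*-.004)[0],px("scene",p+m[:,1]*sg*(o+.010)+m[:,2]*-.004)[0])
snap("scene","c3.png",(220,190,300,250),10)
go(.651,.038,.003,np.radians(101))
E
```

```text
t 5.78 tcp [0.6494 0.0359 0.0531] head 101.16 open 0.73 F [ 0.8  0.3 -0.4]
[266.99545885 233.7739671 ] [270.146363   232.16413023]
[246.9445593  244.03051902] [243.63063352 245.72773769]
to [0.651 0.038 0.003] shift [0.09 0.03 2.07] turn 0.03 q6 -0.3
```

View pics/c3.png

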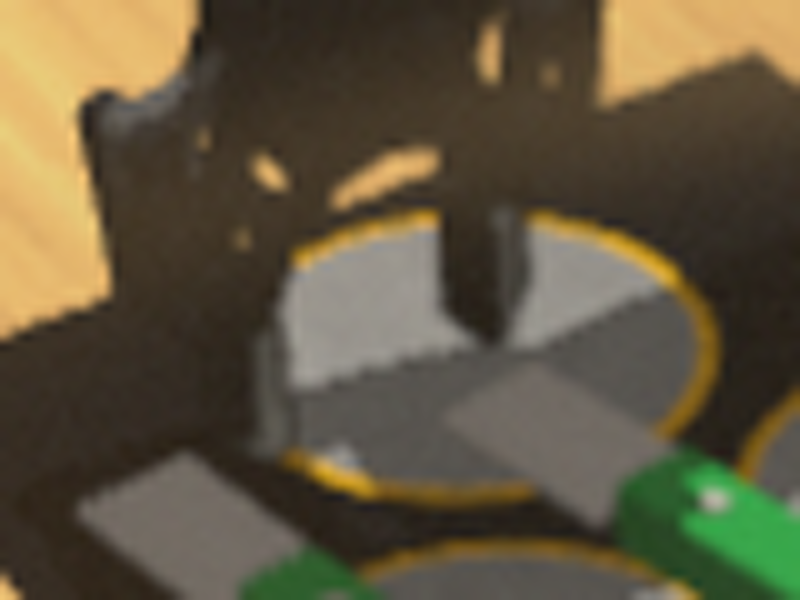

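```bash
python3 -m creep '[0.05,0,0.6,0, 0.05,0,1.2,0, 0.05,0,1.7,0, 0.05,0,2,0, 0.05,0,2,0, 0.05,0,2,0]' 100; python3 - <<'E'
from h import *
st(); snap("scene","c4.png",(220,190,300,250),10); st()
go(.651,.038,.003,np.radians(101))
E
```

```text
time: 6.33
eef_pos: [0.6489, 0.0374, 0.0023]
tcp_rot: [0.635, 0.773, -0.001, -0.001]
contact_force: [-1.0, -0.7, 1.4]
opening: 0.607
t 6.33 tcp [0.6489 0.0374 0.0023] head 101.16 open 0.607 F [-1.  -0.7  1.4]
t 6.38 tcp [0.6497 0.0373 0.0033] head 101.16 open 0.606 F [-0.   0.5 -0. ]
to [0.651 0.038 0.003] shift [0.02 0.06 0.01] turn 0.03 q6 -0.29
```

View pics/c4.png

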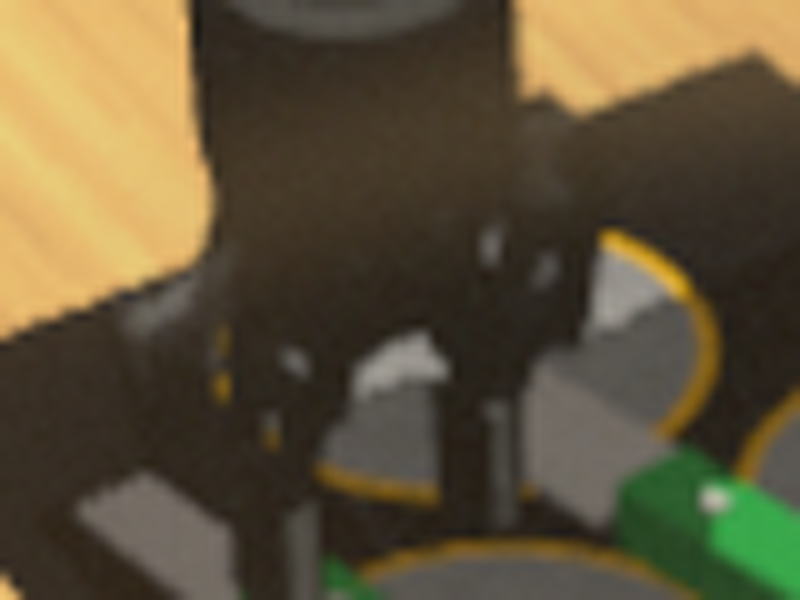

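```bash
python3 - <<'E'
from h import *
overlay("scene","c5.png",[],(200,180,320,270),6.5)
E
```

```text
(no output)
```

View pics/c5.png

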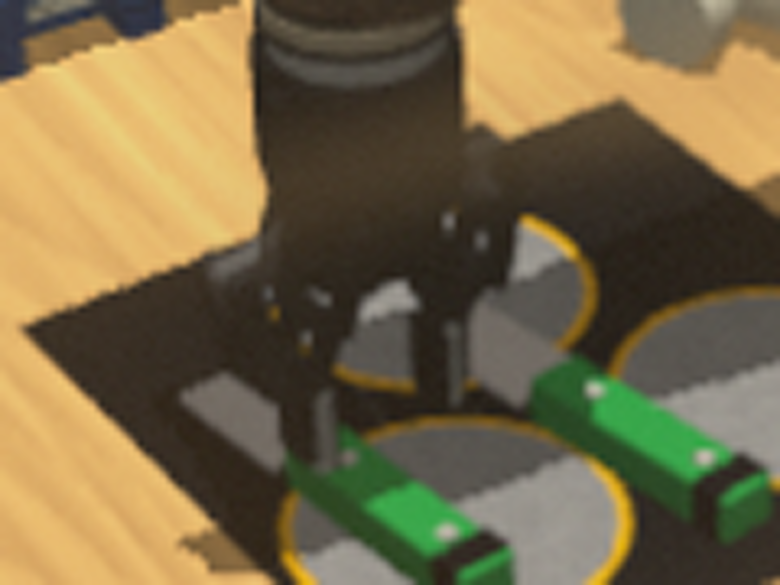

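```bash
python3 - <<'E'
from h import *
st(); s,p,m,h=pose()
o=.0425*s["opening"]
for b in (0,.01,.02,.03):
  print(b,[px("scene",p+m[:,1]*sg*o-m[:,2]*b+m[:,0]*e)[0].round(1).tolist() for sg in(-1,1) for e in (-.011,.011)])
# where on planes are observed tips
for z in (.003,.012,.022): print(z,w("scene",[(270.5,242.5),(249.2,251.5)],z).round(4).tolist())
E
```

```text
t 6.43 tcp [0.6502 0.0372 0.004 ] head 101.17 open 0.607 F [-0.5  0.1 -0.2]
0 [[263.3, 250.3], [268.9, 254.3], [247.0, 258.8], [252.6, 263.0]]
0.01 [[263.1, 247.1], [268.8, 251.1], [246.8, 255.6], [252.4, 259.8]]
0.02 [[263.0, 243.9], [268.6, 247.8], [246.5, 252.4], [252.2, 256.5]]
0.03 [[262.8, 240.6], [268.5, 244.6], [246.3, 249.1], [252.0, 253.2]]
0.003 [[0.5953, 0.001], [0.659, 0.0066]]
0.012 [[0.6009, 0.0117], [0.6639, 0.0173]]
0.022 [[0.6071, 0.0237], [0.6694, 0.0292]]
```

```bash
python3 -m creep '[0,0,-1,0, 0,0,-2,0, 0,0,-3,0, 0,0,-3,0, 0,0,-3,0, 0,0,-3,0, 0,0,-3,0, 0,0,-3,0]' 255 20; python3 - <<'E'
from h import *
st(); s,p,m,h=pose(); print(px("scene",p),px("top",p))
snap("scene","c6.png",(200,150,320,240),6.5);
E
```

```text
time: 7.1
eef_pos: [0.6486, 0.0374, 0.0768]
tcp_rot: [0.635, 0.773, -0.001, -0.001]
contact_force: [-0.1, -0.1, 0.5]
opening: -0.001
t 7.1 tcp [0.6486 0.0374 0.0768] head 101.17 open -0.001 F [-0.1 -0.1  0.5]
[[257.30864297 232.39583349]] [[347.60883707 199.02326475]]
```

View pics/c6.png

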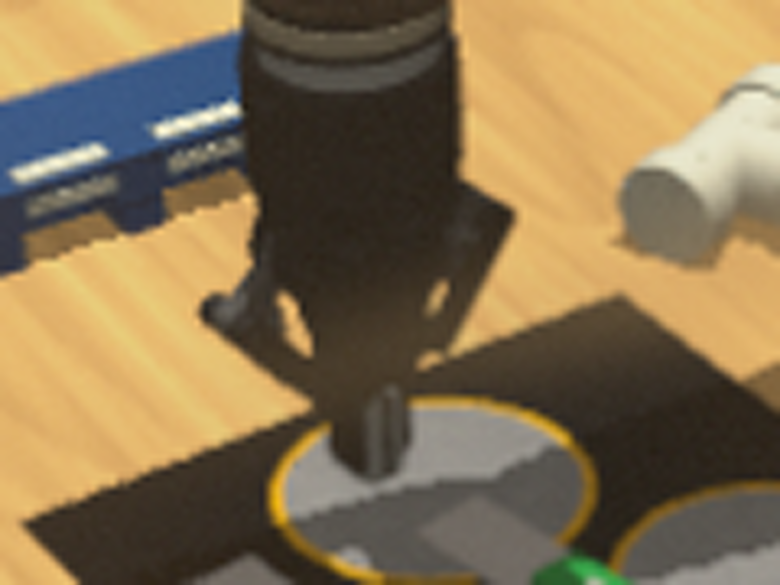

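```bash
python3 - <<'E'
from h import *
go(.62,-.19,.077)
print(w("scene",(257.2,221.5),.0768), w("top",(362,432),0))
E
```

```text
to [ 0.62  -0.19   0.077] shift [-8.7  -2.89 -0.  ] turn 0 q6 -0.29
[[ 0.62754409 -0.00343541]] [[-0.00128375 -0.00496057]]
```

```bash
python3 -m creep '[-1.5,-0.5,0,0, -3,-1,0,0, -4.5,-1.5,0,0, -6,-2,0,0, -7.5,-2.5,0,0, -8.7,-2.9,0,0, -8.7,-2.9,0.8,0, -8.7,-2.9,1.6,0, -8.7,-2.9,2.2,0, -8.7,-2.9,2.5,0, -8.7,-2.9,2.5,0, -8.7,-2.9,2.5,0]' 255 20; python3 - <<'E'
from h import *
st(); s,p,m,h=pose(); print(px("scene",p),px("top",p))
snap("scene","c7.png",(180,130,300,220),6.5);snap("top","c8.png",(330,130,530,280),4);st()
E
```

```text
time: 8.15
eef_pos: [0.6206, -0.1895, 0.0155]
tcp_rot: [0.635, 0.773, -0.0, -0.001]
contact_force: [-0.0, -0.3, -0.1]
opening: 0.0
t 8.15 tcp [ 0.6206 -0.1895  0.0155] head 101.21 open 0.0 F [-0.  -0.3 -0.1]
[[229.0533513  206.08608318]] [[424.28432806 213.24168344]]
t 8.25 tcp [ 0.6218 -0.19    0.0173] head 101.21 open -0.003 F [0.5 1.1 0.7]
```

View pics/c7.png

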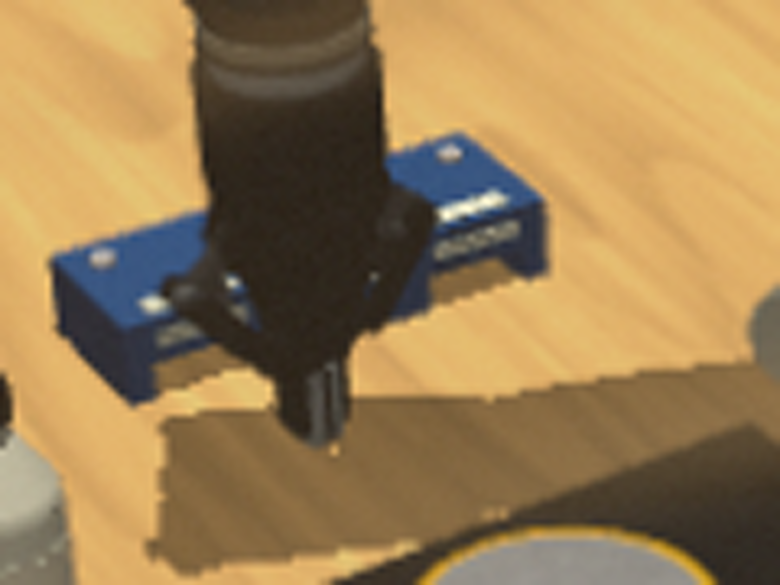

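View pics/c8.png

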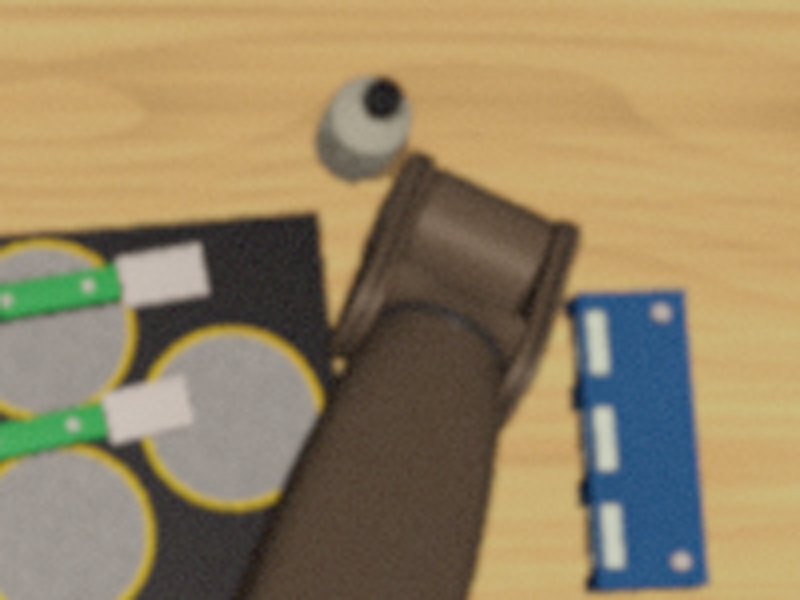

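```bash
python3 -m creep '[0,0,0.1,0, 0,0,0.2,0, 0,0,0.3,0, 0,0,0.4,0, 0,0,0.5,0, 0,0,0.55,0, 0,0,0.55,0]' 255 20; python3 -m creep '[0,0,0.05,0, 0,0,0.1,0, 0,0,0.1,0]'
```

```text
time: 8.83
eef_pos: [0.6203, -0.19, 0.0017]
tcp_rot: [0.635, 0.773, -0.0, -0.0]
contact_force: [-0.1, 0.0, -0.4]
opening: -0.0
time: 9.08
eef_pos: [0.6206, -0.1901, -0.0004]
tcp_rot: [0.635, 0.773, -0.0, -0.0]
contact_force: [0.1, -0.1, -0.2]
opening: 0.002
```

```bash
python3 -m creep '[0,0,0.1,0, 0,0,0.2,0, 0,0,0.2,0]';  python3 -m creep '[0,0,0.1,0, 0,0,0.2,0, 0,0,0.2,0]'; python3 - <<'E'
from h import *
st(); s,p,m,h=pose(); print(px("scene",p))
snap("scene","c9.png",(180,130,300,220),6.5)
E
```

```text
time: 9.33
eef_pos: [0.6202, -0.1899, -0.0059]
tcp_rot: [0.635, 0.773, -0.0, -0.001]
contact_force: [-0.2, 0.2, 0.1]
opening: -0.0
time: 9.58
eef_pos: [0.6203, -0.1899, -0.0109]
tcp_rot: [0.635, 0.773, -0.0, -0.001]
contact_force: [0.3, 0.2, -0.5]
opening: 0.002
t 9.58 tcp [ 0.6203 -0.1899 -0.0109] head 101.17 open 0.002 F [ 0.3  0.2 -0.5]
[[229.75579196 213.9677961 ]]
```

View pics/c9.png

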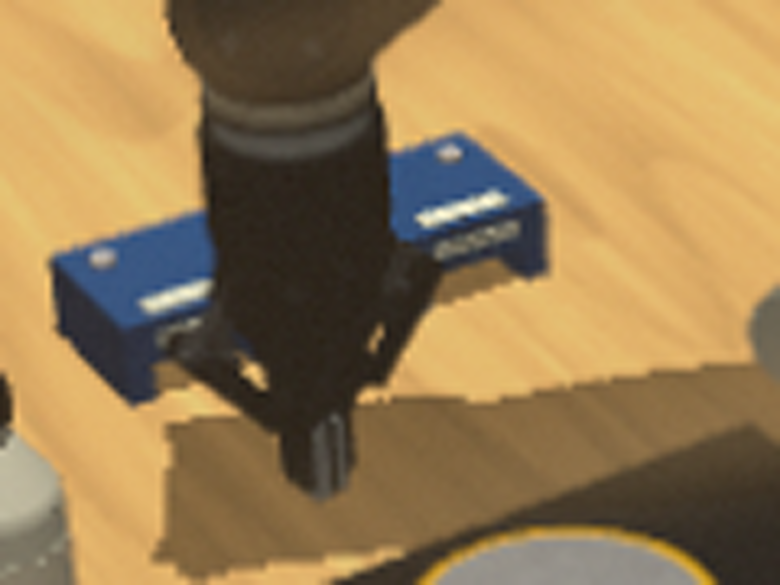

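```bash
python3 -m creep '[0,0,0.1,0, 0,0,0.2,0, 0,0,0.2,0]';  python3 -m creep '[0,0,0.1,0, 0,0,0.2,0, 0,0,0.2,0]'; python3 -m creep '[0,0,0.05,0, 0,0,0.1,0, 0,0,0.1,0]'
```

```text
time: 9.88
eef_pos: [0.6203, -0.1899, -0.0159]
tcp_rot: [0.635, 0.773, -0.0, -0.001]
contact_force: [0.0, -0.3, -0.4]
opening: 0.002
time: 10.13
eef_pos: [0.6203, -0.1899, -0.0209]
tcp_rot: [0.635, 0.773, -0.0, -0.001]
contact_force: [0.3, 1.0, 0.2]
opening: -0.001
time: 10.38
eef_pos: [0.6205, -0.1901, -0.023]
tcp_rot: [0.635, 0.773, -0.0, -0.0]
contact_force: [-0.2, 0.8, 0.1]
opening: -0.002
```

```bash
python3 -m creep '[0,0,0.08,0, 0,0,0.08,0]';  python3 -m creep '[0,0,0.08,0, 0,0,0.08,0]'; python3 - <<'E'
from h import *
st(); s,p,m,h=pose(); print(px("scene",p))
snap("scene","c10.png",(180,130,300,220),6.5)
E
```

```text
time: 10.55
eef_pos: [0.6205, -0.19, -0.025]
tcp_rot: [0.635, 0.773, -0.0, -0.0]
contact_force: [-0.2, -0.1, -0.2]
opening: 0.001
time: 10.72
eef_pos: [0.6205, -0.19, -0.0271]
tcp_rot: [0.635, 0.773, -0.0, -0.0]
contact_force: [-0.5, 0.5, 0.5]
opening: 0.001
t 10.72 tcp [ 0.6205 -0.19   -0.0271] head 101.17 open 0.001 F [-0.5  0.5  0.5]
[[230.07196422 218.7948104 ]]
```

View pics/c10.png

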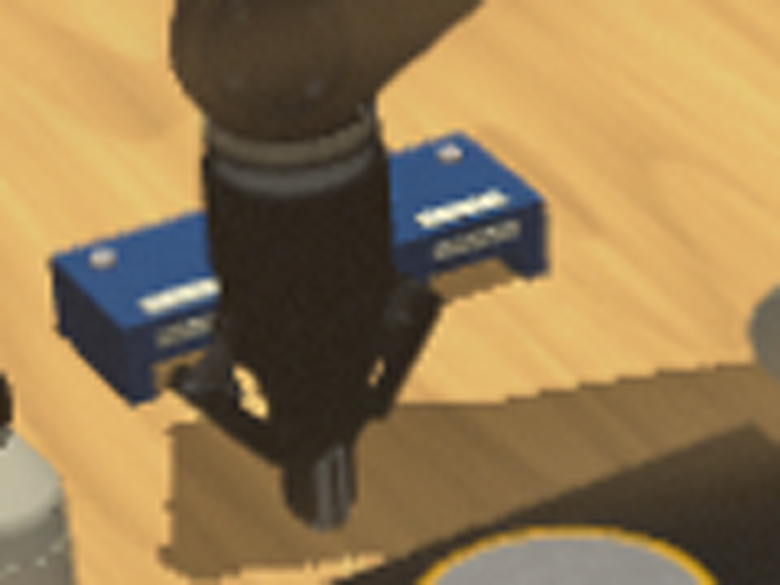

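```bash
python3 - <<'E'
from h import *
print(px("scene",[(.6205,-.19,0),(.6205,-.19,.01),(.6205,-.19,-.027)]), w("scene",(230,211),0))
E
python3 -m creep '[0,0,0.06,0, 0,0,0.06,0]';  python3 -m creep '[0,0,0.06,0, 0,0,0.06,0]'
```

```text
[[229.38551029 210.69326129]
 [229.13172105 207.65934009]
 [230.06618306 218.78032009]] [[ 0.61970134 -0.18773481]]
time: 10.93
eef_pos: [0.6206, -0.1901, -0.0284]
tcp_rot: [0.635, 0.773, -0.0, -0.0]
contact_force: [-0.3, -0.3, -0.2]
opening: -0.001
time: 11.1
eef_pos: [0.6206, -0.19, -0.03]
tcp_rot: [0.635, 0.773, -0.0, -0.0]
contact_force: [0.3, -0.0, -0.4]
opening: -0.001
```

```bash
for i in 1; do python3 -m creep '[0,0,0.05,0, 0,0,0.05,0]'|grep -E "eef|contact"; python3 -m creep '[0,0,0.05,0, 0,0,0.05,0]'|grep -E "eef|contact"; python3 -m creep '[0,0,0.05,0, 0,0,0.05,0]'|grep -E "eef|contact"; done
```

```text
eef_pos: [0.6205, -0.1901, -0.0312]
contact_force: [-0.4, 0.3, 0.1]
eef_pos: [0.6206, -0.19, -0.0325]
contact_force: [-0.9, 0.1, 0.4]
eef_pos: [0.6206, -0.19, -0.0337]
contact_force: [0.8, 0.0, -0.0]
```

```bash
python3 -m creep '[0,0,0.05,0, 0,0,0.05,0]'|grep -E "eef|contact"; python3 -m creep '[0,0,0.05,0, 0,0,0.05,0]'|grep -E "eef|contact"; python3 - <<'E'
from h import *
print(ctrl.get_state()["joint_efforts"].round(2))
snap("scene","c11.png",(180,130,300,220),6.5)
E
```

```text
eef_pos: [0.621, -0.1902, -0.0341]
contact_force: [-0.1, 0.9, 2.2]
eef_pos: [0.621, -0.1902, -0.0342]
contact_force: [-4.1, 1.4, 8.7]
[ -0.2  -37.8  -22.02   0.06  -0.97  -0.  ]
```

View pics/c11.png

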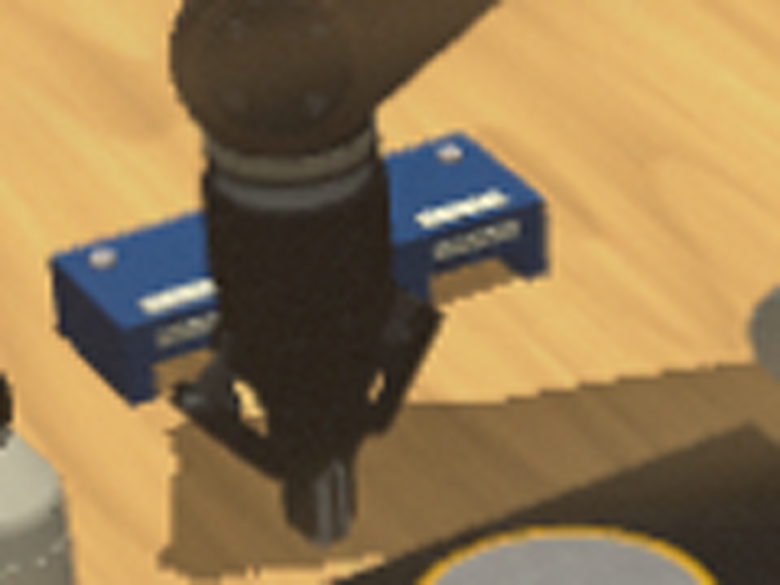

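Touching the bench with the fingers shut showed contact at a reported z of −0.034. So the reported height is about 34 mm low, while x and y agree with the images. I'll correct for this offset in the helper.

```bash
cat >> h.py <<'E'
ZB=-.0342
_go=go
def go(x,y,z,head=None): _go(x,y,z+ZB,head)
E
python3 -m creep '[0,0,-0.2,0, 0,0,-1,0, 0,0,-2,0, 0,0,-2.6,0, 0,0,-2.6,0]' 70 60; python3 - <<'E'
from h import *
st();go(.651,.038,.05,np.radians(101))
E
```

```text
time: 12.4
eef_pos: [0.6239, -0.1916, 0.0337]
tcp_rot: [0.635, 0.773, 0.001, 0.004]
contact_force: [-0.1, 0.0, 1.2]
opening: 0.708
t 12.4 tcp [ 0.6239 -0.1916  0.0337] head 101.17 open 0.708 F [-0.1  0.   1.2]
to [0.651 0.038 0.016] shift [8.8  2.84 0.69] turn 0.03 q6 -0.65
```

```bash
python3 -m creep '[1.5,0.5,0,0, 3,1,0,0, 4.5,1.5,0,0, 6,2,0.2,0, 7.5,2.5,0.5,0, 8.7,2.9,0.5,0, 8.7,2.9,0.5,0, 8.7,2.9,0.5,0, 8.7,2.9,0.5,0]' 100; python3 - <<'E'
from h import *
st();go(.651,.038,.001,np.radians(101))
snap("scene","d1.png",(200,180,320,270),6.5)
E
```

```text
time: 13.15
eef_pos: [0.6492, 0.037, 0.0157]
tcp_rot: [0.635, 0.773, -0.0, -0.0]
contact_force: [-0.5, 0.3, -0.8]
opening: 0.61
t 13.15 tcp [0.6492 0.037  0.0157] head 101.19 open 0.61 F [-0.5  0.3 -0.8]
to [ 0.651  0.038 -0.033] shift [0.02 0.08 1.95] turn 0.04 q6 -0.29
```

View pics/d1.png

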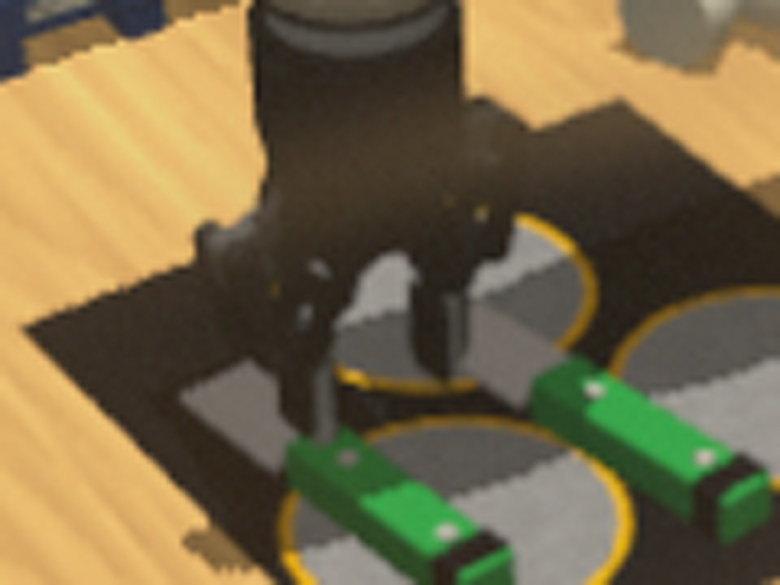

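```bash
python3 -m creep '[0,0.05,0.7,0, 0,0.05,1.4,0, 0,0.05,1.8,0, 0,0.05,1.93,0, 0,0.05,1.93,0, 0,0.05,1.93,0]' 100; python3 - <<'E'
from h import *
st();snap("scene","d2.png",(200,180,320,270),6.5)
E
```

```text
time: 13.7
eef_pos: [0.6513, 0.0368, -0.0313]
tcp_rot: [0.635, 0.772, 0.0, 0.0]
contact_force: [1.0, 0.3, -0.1]
opening: 0.609
t 13.7 tcp [ 0.6513  0.0368 -0.0313] head 101.11 open 0.609 F [ 1.   0.3 -0.1]
```

View pics/d2.png

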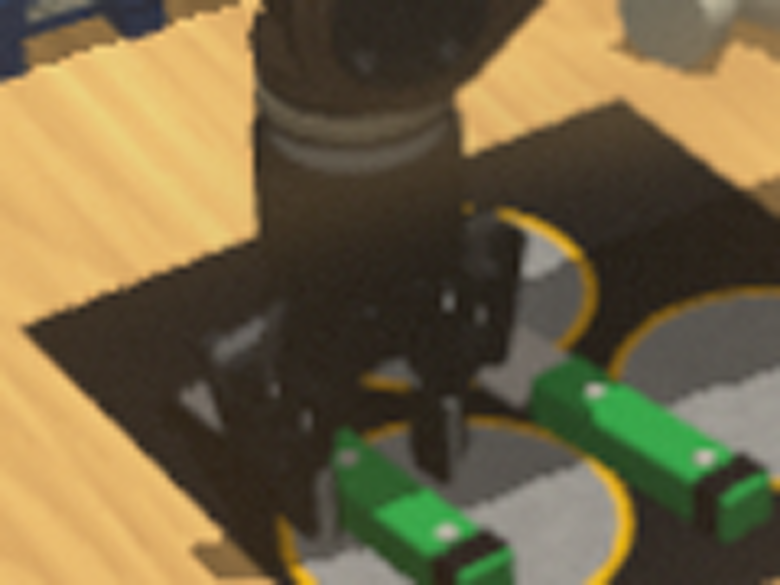

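```bash
python3 -m creep '[0,0,0,0, 0,0,0,0, 0,0,0,0, 0,0,0,0, 0,0,0,0, 0,0,0,0]' 255 80; python3 -m creep '[0,0,-0.15,0, 0,0,-0.3,0, 0,0,-0.3,0]'; python3 - <<'E'
from h import *
st();snap("scene","d3.png",(200,180,320,270),6.5)
E
```

```text
time: 14.25
eef_pos: [0.6523, 0.0375, -0.0301]
tcp_rot: [0.635, 0.773, 0.001, 0.001]
contact_force: [0.1, -1.3, 5.3]
opening: 0.282
time: 14.5
eef_pos: [0.6506, 0.0377, -0.0242]
tcp_rot: [0.635, 0.773, -0.0, -0.0]
contact_force: [-0.4, -0.6, -1.4]
opening: 0.284
t 14.5 tcp [ 0.6506  0.0377 -0.0242] head 101.18 open 0.284 F [-0.4 -0.6 -1.4]
```

View pics/d3.png

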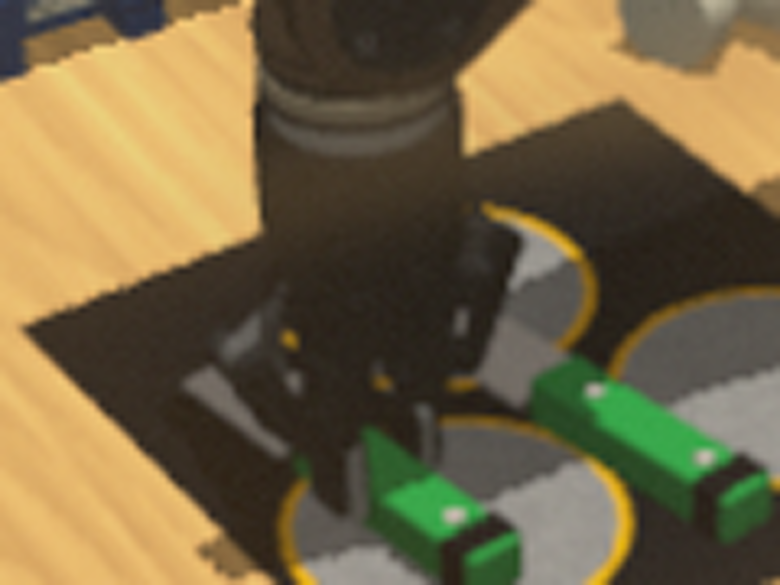

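```bash
python3 - <<'E'
from h import *
go(.604,-.190,.010,np.radians(92.2))
T1=w("top",(381.5,196.8),.012); T2=w("scene",(233,238.2),.012); print(T1,T2)
E
```

```text
to [ 0.604 -0.19  -0.024] shift [-8.57 -3.59 -0.01] turn 1.79 q6 -0.29
[[ 0.66978709 -0.06547079]] [[ 0.67412188 -0.05365193]]
```

```bash
python3 -m creep '[-0.8,-0.3,0,0.1, -1.6,-0.7,0,0.3, -2.4,-1,0,0.5, -3.2,-1.3,0,0.7, -4,-1.7,0,0.9, -4.8,-2,0,1.1, -5.6,-2.3,0,1.3, -6.4,-2.7,0,1.5, -7.2,-3,0,1.7, -8,-3.3,0,1.8, -8.5,-3.6,0,1.8, -8.5,-3.6,0,1.8, -8.5,-3.6,0,1.8]'; python3 - <<'E'
from h import *
st();snap("scene","e1.png",(170,130,290,220),6.5);snap("top","e2.png",(330,130,530,280),4)
E
```

```text
time: 15.63
eef_pos: [0.6032, -0.1884, -0.0247]
tcp_rot: [0.694, 0.72, 0.0, -0.001]
contact_force: [0.2, 0.2, -0.7]
opening: 0.289
t 15.63 tcp [ 0.6032 -0.1884 -0.0247] head 92.09 open 0.289 F [ 0.2  0.2 -0.7]
```

View pics/e1.png

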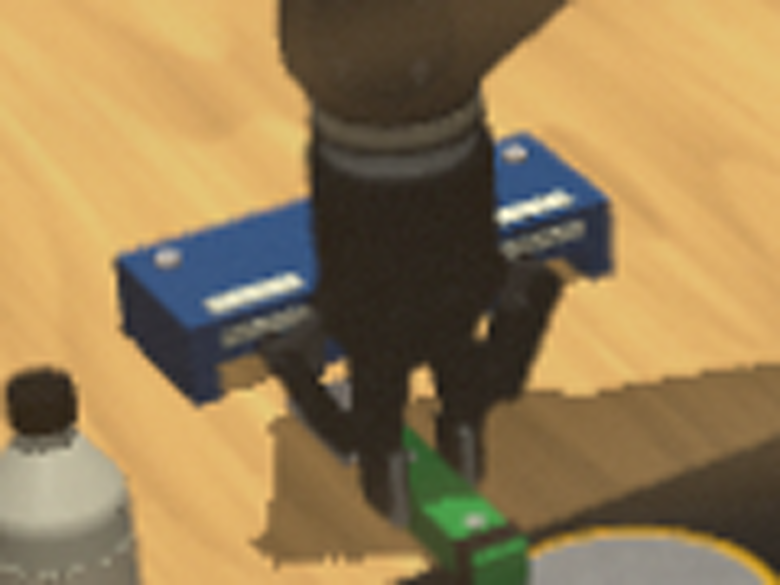

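View pics/e2.png

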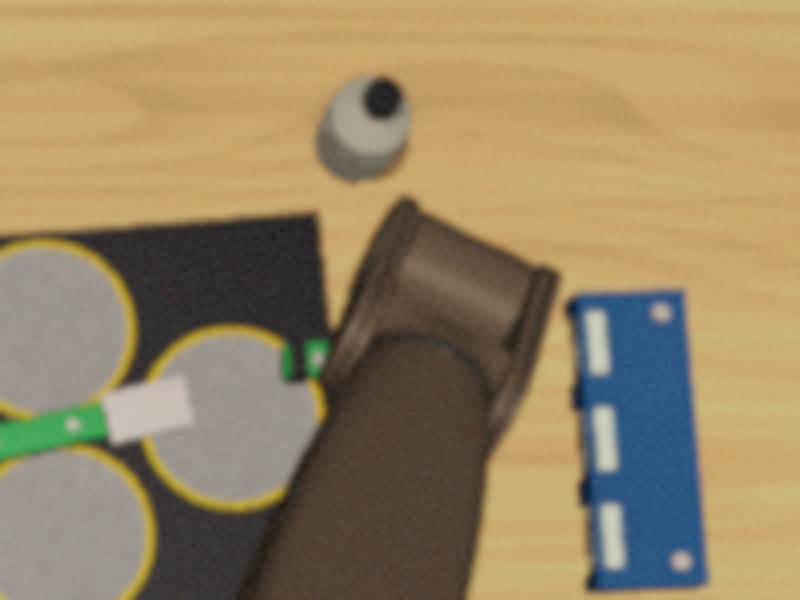

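```bash
python3 - <<'E'
from h import *
print(w("top",(400.7,220.5),.025))
s,p,m,h=pose(); 
for off in (.012,):
  c=p[:2]+np.array([np.cos(h),np.sin(h)])*off
  M=[boxpts(c[0],c[1],h,(-.055,.055),(-.013,.013),.006,.028),boxpts(c[0],c[1],h,(-.117,-.055),(-.018,.018),.016,.019)]
overlay("scene","e3.png",M,(170,130,290,220),6.5)
overlay("top","e4.png",M,(330,130,530,280),4)
E
```

```text
[[ 0.59710184 -0.11856134]]
```

View pics/e3.png

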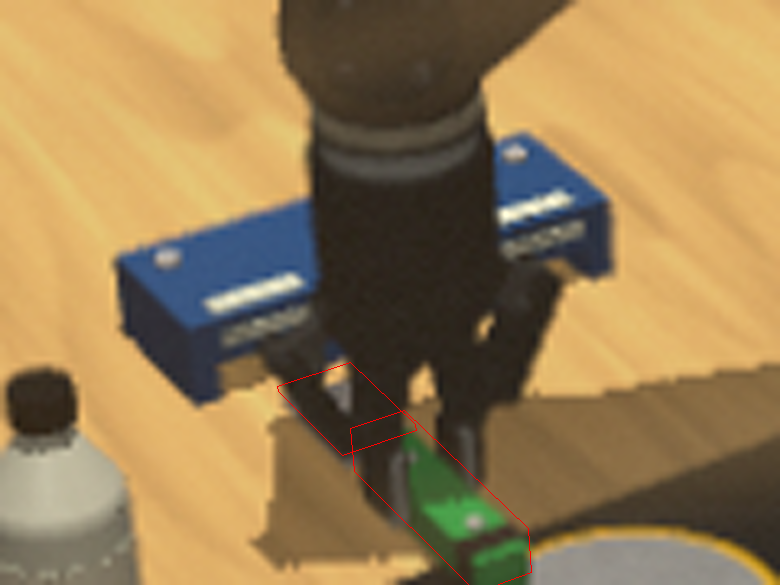

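View pics/e4.png

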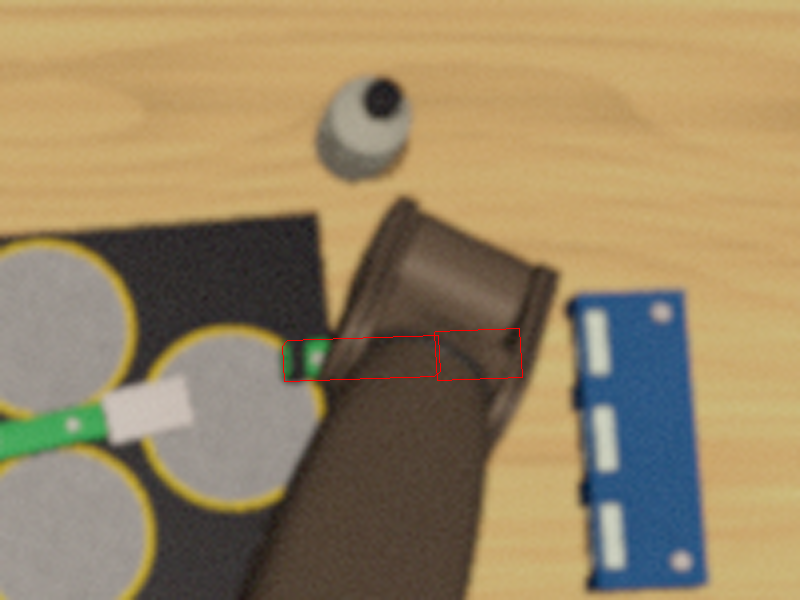

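```bash
python3 -m creep '[0,0,0.17,0, -0.5,0,0.17,0, -1,0,0.17,0, -1.5,0,0.17,0, -2,0,0.17,0, -2,0,0.17,0]'; python3 -m creep '[-0.4,0,0,0, -0.8,0,0,0, -1.1,0,0,0, -1.4,0,0,0, -1.4,0,0,0]'; python3 - <<'E'
from h import *
s,p,m,h=pose(); st();go(.607,-.286,.005,np.radians(92.2))
c=p[:2]+np.array([np.cos(h),np.sin(h)])*.012
M=[boxpts(c[0],c[1],h,(-.055,.055),(-.013,.013),.002,.024),boxpts(c[0],c[1],h,(-.117,-.055),(-.018,.018),.010,.013)]
overlay("top","e5.png",M,(330,130,530,280),4)
overlay("scene","e6.png",M,(170,130,290,220),6.5)
E
```

```text
time: 16.33
eef_pos: [0.6063, -0.2421, -0.0278]
tcp_rot: [0.695, 0.719, -0.0, 0.001]
contact_force: [-0.1, -0.1, -0.7]
opening: 0.282
time: 16.75
eef_pos: [0.6072, -0.2751, -0.0282]
tcp_rot: [0.694, 0.72, -0.0, 0.001]
contact_force: [0.6, 0.2, -1.0]
opening: 0.282
t 16.75 tcp [ 0.6072 -0.2751 -0.0282] head 92.1 open 0.282 F [ 0.6  0.2 -1. ]
to [ 0.607 -0.286 -0.029] shift [-0.43 -0.03  0.04] turn -0.02 q6 -0.61
```

View pics/e5.png

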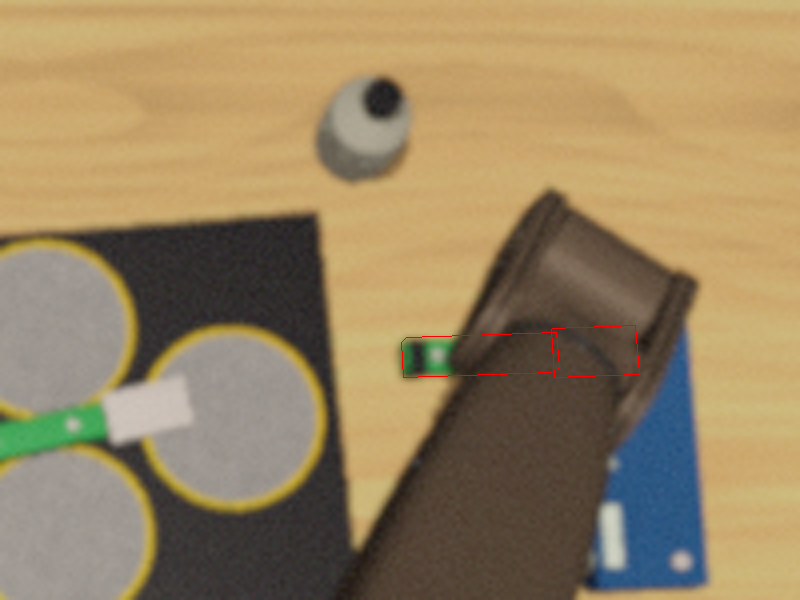

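View pics/e6.png

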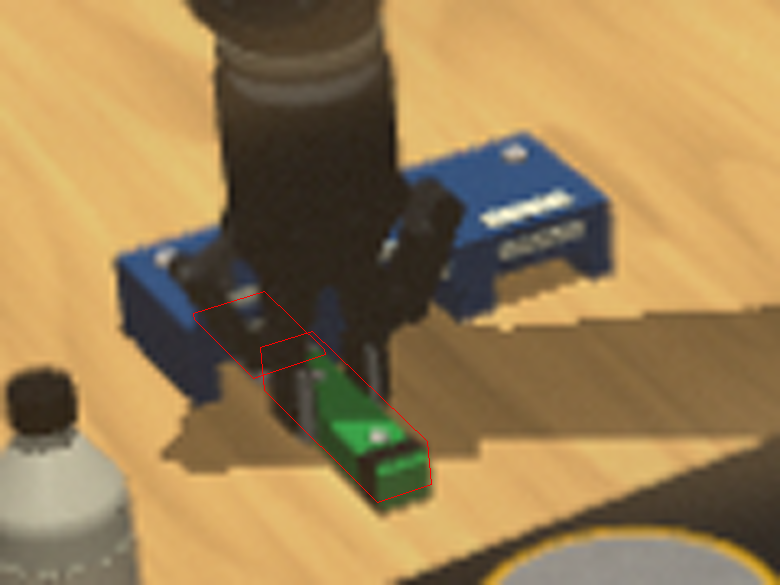

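```bash
python3 -m creep '[-0.2,0,0,0, -0.35,0,0,0, -0.35,0,0,0]'|grep -E "eef|cont"; python3 -m creep '[-0.12,0,0,0, -0.12,0,0,0]'|grep -E "eef|cont"; python3 -m creep '[-0.12,0,0,0, -0.12,0,0,0]'|grep -E "eef|cont"
```

```text
eef_pos: [0.6075, -0.2826, -0.0283]
contact_force: [0.7, -0.0, -1.1]
eef_pos: [0.6075, -0.2854, -0.0284]
contact_force: [0.5, -0.2, -1.1]
eef_pos: [0.6076, -0.2885, -0.0284]
contact_force: [0.8, 1.0, -1.8]
```

```bash
python3 -m creep '[-0.1,0,0,0, -0.1,0,0,0]'|grep -E "eef|cont"; python3 -m creep '[-0.1,0,0,0, -0.1,0,0,0]'|grep -E "eef|cont"
```

```text
eef_pos: [0.6077, -0.2909, -0.0284]
contact_force: [-0.0, 0.5, -1.3]
eef_pos: [0.6076, -0.2913, -0.0286]
contact_force: [-0.1, 3.8, 0.7]
```

```bash
python3 -m creep '[-0.06,0,0.06,0, -0.06,0,0.06,0, -0.06,0,0.06,0]'|grep -E "eef|cont";python3 -m creep '[0,0,0,0, 0,0,0,0, 0,0,0,0, 0,0,0,0, 0,0,-0.6,0, 0,0,-1.4,0, 0,0,-2.4,0, 0,0,-3.2,0, 0,0,-3.2,0]' 120; python3 - <<'E'
from h import *
st();go(.548,.052,.055,np.radians(102))
snap("scene","e7.png",(170,130,290,220),6.5)
E
```

```text
eef_pos: [0.6077, -0.2913, -0.03]
contact_force: [-0.1, 7.5, 2.5]
time: 18.77
eef_pos: [0.6114, -0.2973, 0.0575]
tcp_rot: [0.694, 0.72, 0.001, 0.006]
contact_force: [0.5, -0.6, 0.7]
opening: 0.527
t 18.77 tcp [ 0.6114 -0.2973  0.0575] head 92.15 open 0.527 F [ 0.5 -0.6  0.7]
to [0.548 0.052 0.021] shift [14.07 -2.02  1.35] turn -1.97 q6 -0.64
```

View pics/e7.png

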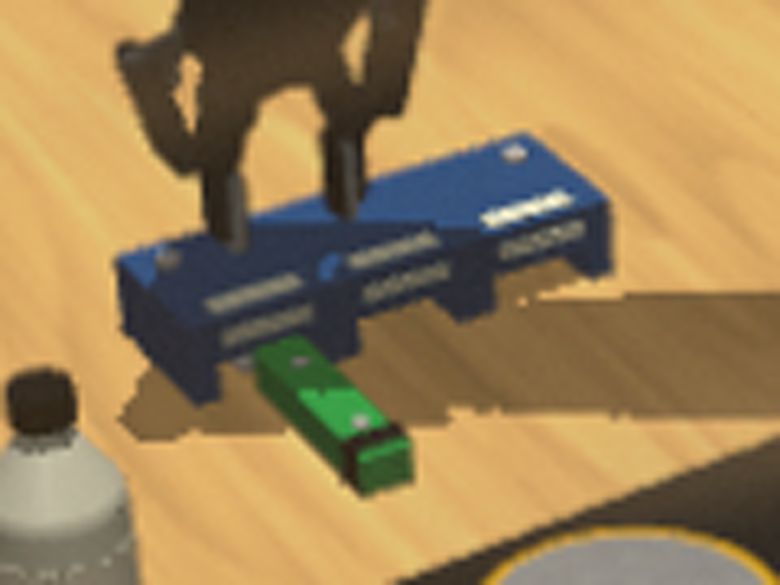

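```bash
python3 -m creep '[1.5,-0.2,0,-0.2, 3,-0.4,0,-0.4, 4.5,-0.6,0.2,-0.6, 6,-0.8,0.5,-0.8, 7.5,-1,0.8,-1, 9,-1.2,1,-1.2, 10.5,-1.4,1.2,-1.5, 12,-1.7,1.4,-1.8, 13.2,-1.9,1.4,-2, 14.1,-2,1.4,-2, 14.1,-2,1.4,-2, 14.1,-2,1.4,-2, 14.1,-2,1.4,-2]' 100; python3 - <<'E'
from h import *
st();go(.5495,.052,.002,np.radians(102))
snap("scene","f1.png",(220,180,340,270),6.5)
E
```

```text
time: 19.9
eef_pos: [0.5444, 0.0553, 0.0148]
tcp_rot: [0.628, 0.778, -0.0, -0.0]
contact_force: [-0.1, 0.1, -0.6]
opening: 0.604
t 19.9 tcp [0.5444 0.0553 0.0148] head 102.17 open 0.604 F [-0.1  0.1 -0.6]
to [ 0.55   0.052 -0.032] shift [-0.17  0.17  1.88] turn 0.03 q6 -0.3
```

View pics/f1.png

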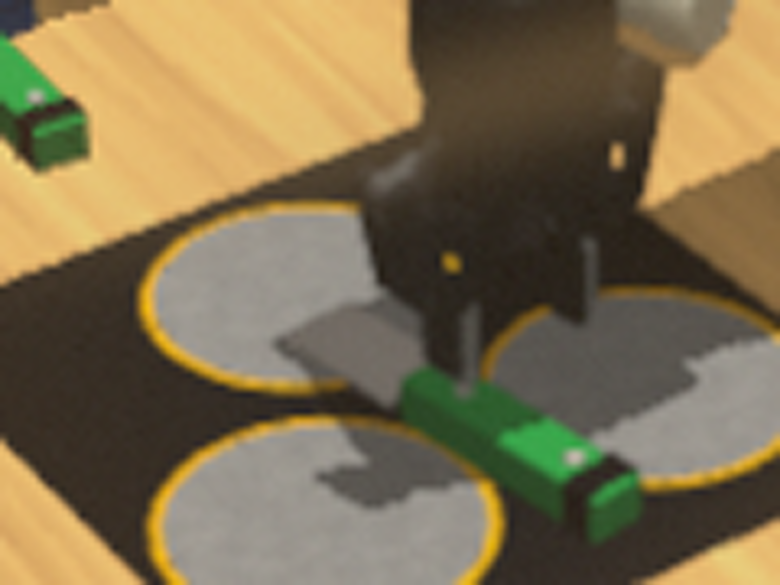

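```bash
python3 -m creep '[-0.17,0.15,0.6,0, -0.17,0.15,1.3,0, -0.17,0.15,1.7,0, -0.17,0.15,1.87,0, -0.17,0.15,1.87,0, -0.17,0.15,1.87,0]' 100; python3 - <<'E'
from h import *
st();snap("scene","f2.png",(220,180,340,270),6.5)
E
```

```text
time: 20.45
eef_pos: [0.5492, 0.052, -0.0316]
tcp_rot: [0.628, 0.778, -0.0, -0.0]
contact_force: [0.1, 1.3, -0.4]
opening: 0.607
t 20.45 tcp [ 0.5492  0.052  -0.0316] head 102.13 open 0.607 F [ 0.1  1.3 -0.4]
```

View pics/f2.png

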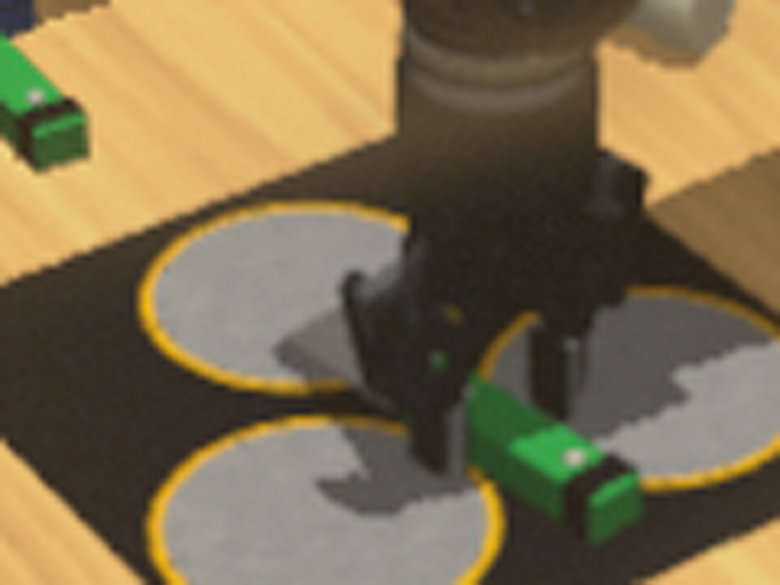

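```bash
python3 -m creep '[0,0,0,0, 0,0,0,0, 0,0,0,0, 0,0,0,0, 0,0,0,0, 0,0,0,0]' 255 80|grep -E "eef|cont|open"; python3 -m creep '[0,0,-0.15,0, 0,0,-0.25,0, 0,0,-0.25,0]'; python3 - <<'E'
from h import *
st();go(.534,-.190,.009,np.radians(92.1))
E
```

```text
eef_pos: [0.5502, 0.0524, -0.0304]
contact_force: [-1.3, 0.3, 6.5]
opening: 0.289
time: 21.25
eef_pos: [0.5489, 0.0525, -0.0254]
tcp_rot: [0.628, 0.778, -0.0, -0.0]
contact_force: [1.4, -0.1, -1.6]
opening: 0.283
t 21.25 tcp [ 0.5489  0.0525 -0.0254] head 102.17 open 0.283 F [ 1.4 -0.1 -1.6]
to [ 0.534 -0.19  -0.025] shift [-9.36 -2.63 -0.01] turn 2.01 q6 -0.3
```

```bash
python3 -m creep '[-0.8,-0.2,0,0.2, -1.6,-0.4,0,0.4, -2.4,-0.7,0,0.6, -3.2,-0.9,0,0.8, -4,-1.1,0,1, -4.8,-1.3,0,1.2, -5.6,-1.6,0,1.4, -6.4,-1.8,0,1.6, -7.2,-2,0,1.8, -8,-2.2,0,2, -8.8,-2.5,0,2, -9.3,-2.6,0,2, -9.3,-2.6,0,2, -9.3,-2.6,0,2]'; python3 - <<'E'
from h import *
s,p,m,h=pose(); st();go(.534,-.190,.005,np.radians(92.1))
c=p[:2]+np.array([np.cos(h),np.sin(h)])*.012
M=[boxpts(c[0],c[1],h,(-.055,.055),(-.013,.013),.005,.027),boxpts(c[0],c[1],h,(-.117,-.055),(-.018,.018),.014,.017)]
overlay("top","g1.png",M,(330,130,530,280),4)
overlay("scene","g2.png",M,(170,130,290,220),6.5)
E
```

```text
time: 22.42
eef_pos: [0.5343, -0.1885, -0.0258]
tcp_rot: [0.694, 0.72, 0.0, -0.0]
contact_force: [0.6, 0.3, -1.4]
opening: 0.283
t 22.42 tcp [ 0.5343 -0.1885 -0.0258] head 92.08 open 0.283 F [ 0.6  0.3 -1.4]
to [ 0.534 -0.19  -0.029] shift [-0.06 -0.01  0.14] turn -0.0 q6 -0.56
```

View pics/g1.png

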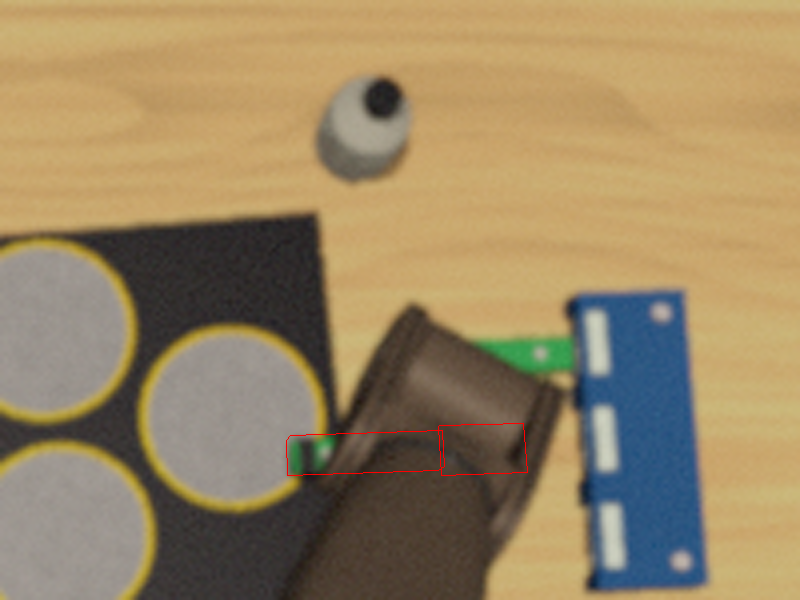

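View pics/g2.png

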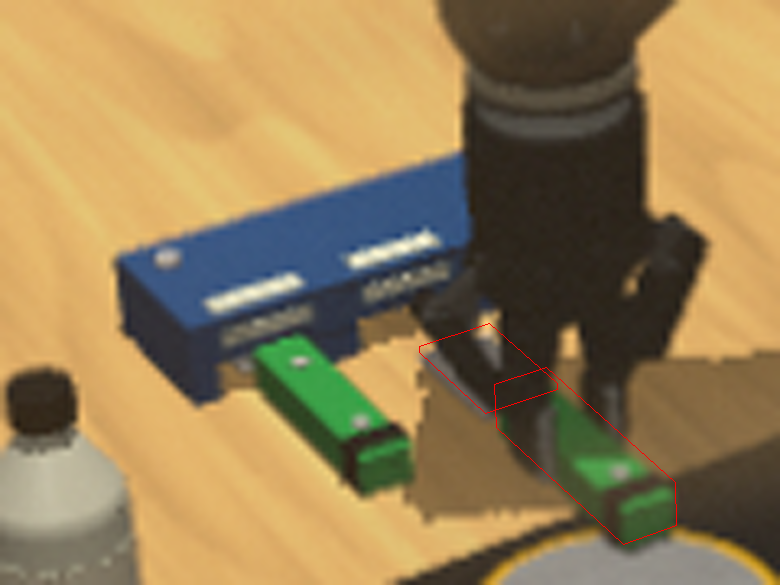

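```bash
python3 -m creep '[0,0.05,0.12,0, -0.6,0.05,0.12,0, -1.2,0.05,0.12,0, -1.8,0.05,0.12,0, -2.4,0.05,0.12,0, -2.4,0.05,0.12,0]'|grep -E "eef|cont|open"; python3 -m creep '[-0.4,0,0,0, -0.8,0,0,0, -1.1,0,0,0, -1.3,0,0,0, -1.3,0,0,0]'; python3 - <<'E'
from h import *
s,p,m,h=pose(); st()
snap("scene","g3.png",(170,130,290,220),6.5)
E
```

```text
eef_pos: [0.539, -0.2527, -0.0277]
contact_force: [0.5, 0.1, -0.1]
opening: 0.282
time: 23.43
eef_pos: [0.5395, -0.2822, -0.0283]
tcp_rot: [0.694, 0.72, -0.0, 0.0]
contact_force: [-0.9, 0.0, -1.4]
opening: 0.283
t 23.43 tcp [ 0.5395 -0.2822 -0.0283] head 92.11 open 0.283 F [-0.9  0.  -1.4]
```

View pics/g3.png

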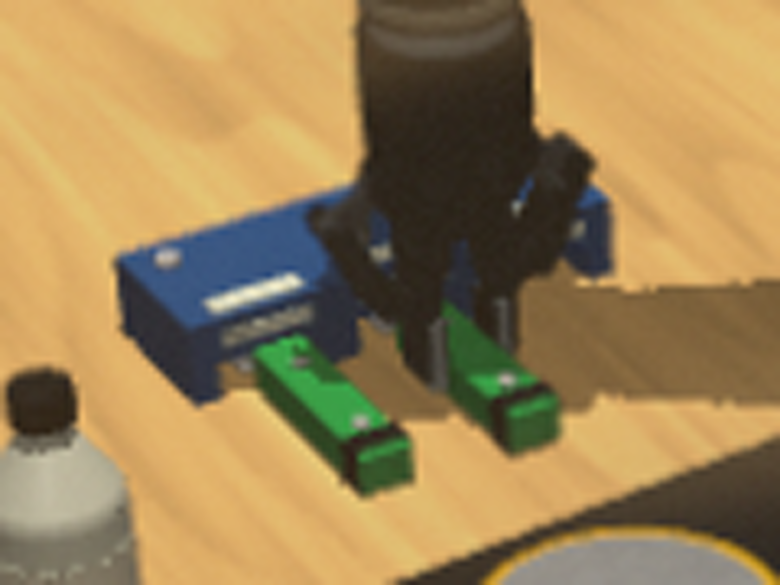

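```bash
python3 -m creep '[-0.15,0,0,0, -0.3,0,0,0, -0.3,0,0,0]'|grep -E "eef|cont"; python3 -m creep '[-0.1,0,0,0, -0.1,0,0,0]'|grep -E "eef|cont"; python3 -m creep '[-0.1,0,0,0, -0.1,0,0,0]'|grep -E "eef|cont"
```

```text
eef_pos: [0.5397, -0.2888, -0.0283]
contact_force: [-0.1, 0.5, -0.4]
eef_pos: [0.5396, -0.2898, -0.0286]
contact_force: [0.4, 4.0, 0.2]
eef_pos: [0.5394, -0.2897, -0.0288]
contact_force: [0.6, 10.5, 3.1]
```

```bash
python3 -m creep '[0,0,0.05,0, 0,0,0.05,0]'|grep -E "eef|cont";python3 -m creep '[0,0,0,0, 0,0,0,0, 0,0,0,0, 0,0,0,0, 0,0,-0.6,0, 0,0,-1.4,0, 0,0,-2.4,0, 0,0,-3.2,0, 0,0,-3.2,0]' 140; python3 - <<'E'
from h import *
st()
snap("scene","g4.png",(170,130,290,220),6.5)
print(caps())
E
```

```text
eef_pos: [0.5392, -0.2898, -0.0302]
contact_force: [0.9, 9.0, 2.5]
time: 24.98
eef_pos: [0.5429, -0.2964, 0.056]
tcp_rot: [0.694, 0.72, 0.0, 0.005]
contact_force: [0.3, -1.3, 1.2]
opening: 0.448
t 24.98 tcp [ 0.5429 -0.2964  0.056 ] head 92.15 open 0.448 F [ 0.3 -1.3  1.2]
{'top': [([0.6148, 0.2748], np.float64(0.279)), ([0.5347, 0.4283], np.float64(0.282)), ([0.3878, 0.2898], np.float64(0.253))], 'scene': [([0.3648, 0.2671], np.float64(0.885)), ([0.6174, 0.273], np.float64(0.598)), ([0.531, 0.4284], np.float64(0.636))]}
```

View pics/g4.png

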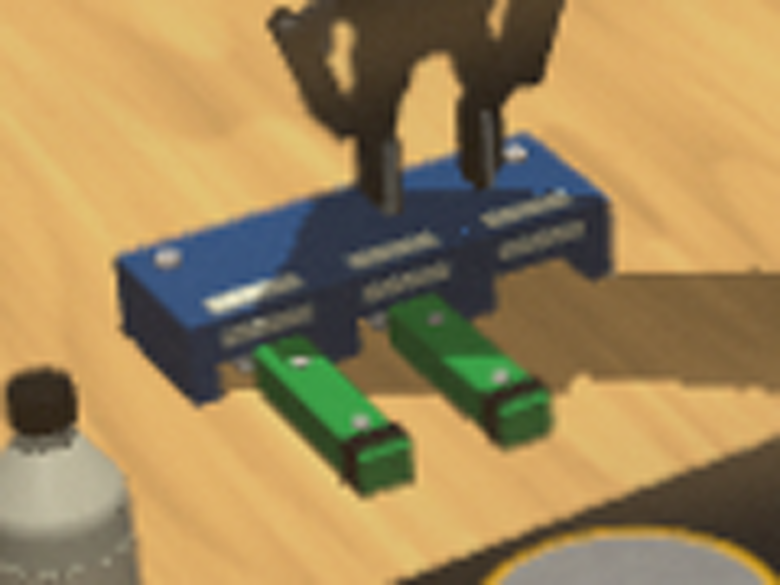

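```bash
python3 - <<'E'
from h import *
st();go(.63,.366,.11,np.radians(81.5))
print(w("top",[(196,191),(186,291)],.03))
E
```

```text
t 25.13 tcp [ 0.5394 -0.2936  0.0499] head 92.15 open 0.446 F [-0.3 -0.3 -1.2]
to [0.63  0.366 0.076] shift [26.23  4.61 -1.04] turn 2.13 q6 -0.7
[[0.68209756 0.47644254]
 [0.39110957 0.49522053]]
```

```bash
python3 -m creep '[1.2,0.2,-0.5,0, 2.4,0.4,-1,0, 3.7,0.6,-1,0.2, 5,0.9,-1,0.4, 6.3,1.1,-1,0.6, 7.6,1.3,-1,0.8, 9,1.6,-1,1, 10.3,1.8,-1,1.2, 11.6,2,-1,1.4, 13,2.3,-1,1.6, 14.3,2.5,-1,1.8, 15.6,2.7,-1,2, 17,3,-1,2.1, 18.3,3.2,-1,2.1, 19.6,3.4,-1,2.1, 21,3.7,-1,2.1, 22.3,3.9,-1,2.1, 23.6,4.1,-1,2.1, 25,4.4,-1,2.1, 26.2,4.6,-1,2.1]' 100; python3 -m creep '[0,0,0.5,0, 0,0,1.2,0, 0,0,1.2,0, 0,0,1.2,0]';  python3 - <<'E'
from h import *
st();go(.63,.366,.005,np.radians(81.5))
snap("scene","i1.png",(250,200,450,350),4)
E
```

```text
time: 26.8
eef_pos: [0.6288, 0.367, 0.0725]
tcp_rot: [0.756, 0.654, -0.002, -0.001]
contact_force: [0.5, 0.1, -0.1]
opening: 0.608
time: 27.13
eef_pos: [0.6276, 0.364, 0.0414]
tcp_rot: [0.757, 0.654, -0.003, -0.001]
contact_force: [0.7, -0.2, -0.4]
opening: 0.61
t 27.13 tcp [0.6276 0.364  0.0414] head 81.65 open 0.61 F [ 0.7 -0.2 -0.4]
to [ 0.63   0.366 -0.029] shift [0.1  0.1  2.82] turn 0.03 q6 0.53
```

View pics/i1.png

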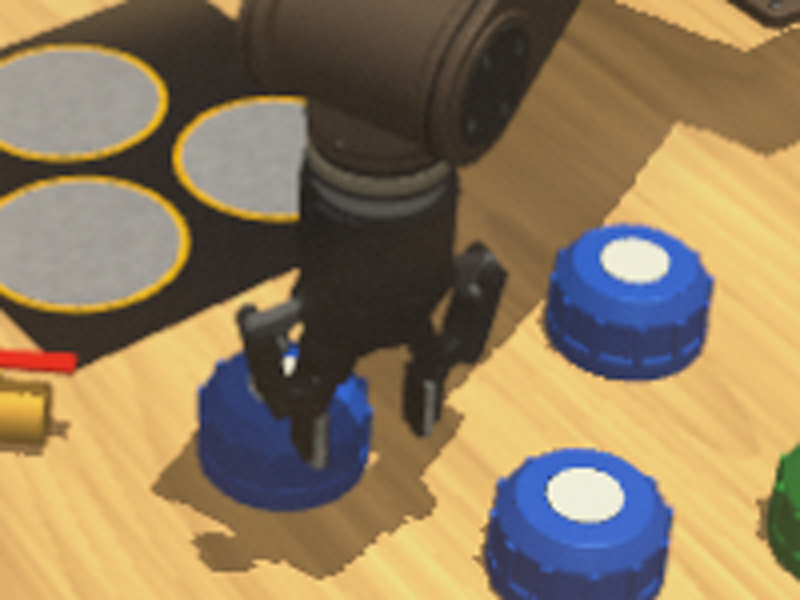

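```bash
python3 -m creep '[0.1,0.1,0.9,0, 0.1,0.1,1.8,0, 0.1,0.1,2.4,0, 0.1,0.1,2.75,0, 0.1,0.1,2.75,0, 0.1,0.1,2.75,0]';  python3 - <<'E'
from h import *
st();go(.63,.366,.005,np.radians(81.5))
snap("scene","i2.png",(250,200,450,350),4)
E
```

```text
time: 27.68
eef_pos: [0.6328, 0.3673, -0.0234]
tcp_rot: [0.757, 0.654, -0.0, -0.0]
contact_force: [0.4, 0.3, 0.2]
opening: 0.607
t 27.68 tcp [ 0.6328  0.3673 -0.0234] head 81.64 open 0.607 F [0.4 0.3 0.2]
to [ 0.63   0.366 -0.029] shift [-0.07 -0.1   0.23] turn 0.03 q6 0.53
```

View pics/i2.png

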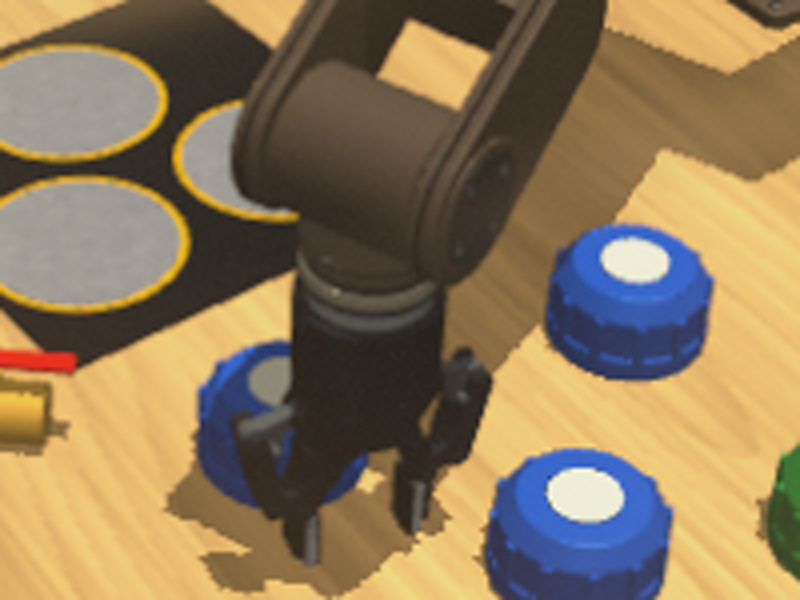

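```bash
python3 - <<'E'
from h import *
go(.576,.005,.006)
E
```

```text
to [ 0.576  0.005 -0.028] shift [-14.69  -0.17   0.22] turn 0 q6 0.53
```

```bash
python3 -m creep '[-0.4,0,0.2,0, -0.8,0,0.2,0, -1.2,0,0.2,0, -1.5,0,0.2,0, -1.9,0,0.2,0, -2.3,0,0.2,0, -2.7,0,0.2,0, -3.2,0,0.2,0, -3.8,0,0.2,0, -4.4,0,0.2,0, -5,0,0.2,0, -5.6,0,0.2,0, -6.2,0,0.2,0, -6.8,-0.1,0.2,0, -7.4,-0.1,0.2,0, -8,-0.1,0.2,0, -8.4,-0.1,0.2,0, -8.7,-0.1,0.2,0, -9,-0.1,0.2,0, -9,-0.1,0.2,0]';  python3 - <<'E'
from h import *
st();go(.576,.005,.006)
snap("scene","i3.png",(200,180,400,330),4); print(caps())
E
```

```text
time: 29.4
eef_pos: [0.5971, 0.1437, -0.0289]
tcp_rot: [0.757, 0.654, -0.001, -0.0]
contact_force: [-0.0, 0.3, 0.7]
opening: 0.609
t 29.4 tcp [ 0.5971  0.1437 -0.0289] head 81.63 open 0.609 F [-0.   0.3  0.7]
to [ 0.576  0.005 -0.028] shift [-5.61 -0.03 -0.02] turn 0 q6 0.22
{'top': [([0.5361, 0.4296], np.float64(0.285)), ([0.3864, 0.2898], np.float64(0.256))], 'scene': [([0.3634, 0.2679], np.float64(0.888)), ([0.5143, 0.4102], np.float64(0.756))]}
```

View pics/i3.png

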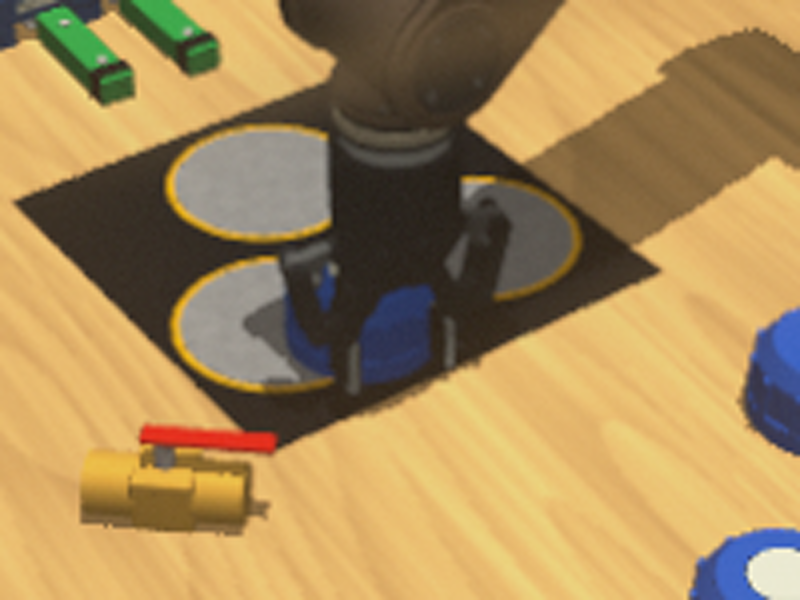

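```bash
python3 -m creep '[-0.3,0,0,0, -0.7,0,0,0, -1.2,0,0,0, -1.7,0,0,0, -2.2,0,0,0, -2.7,0,0,0, -3.2,0,0,0, -3.7,0,0,0, -4.2,0,0,0, -4.6,0,0,0, -5,0,0,0, -5.3,0,0,0, -5.6,0,0,0, -5.6,0,0,0]';  python3 - <<'E'
from h import *
s,p,m,h=pose(); st();go(.5706,-.0306,.006)
M=[ring(.563,-.082,.067)]
for d in (.052,): 
  c=p[:2]-d*np.array([np.cos(h),np.sin(h)]); M.append(cyl(*c)); M.append(ring(*c,.048)); print(c)
overlay("scene","i4.png",M,(200,150,350,262),5)
overlay("top","i5.png",M,(290,160,450,280),5)
E
```

```text
time: 30.72
eef_pos: [0.5774, 0.0054, -0.0283]
tcp_rot: [0.757, 0.654, -0.0, 0.0]
contact_force: [0.1, 0.9, -0.1]
opening: 0.609
t 30.72 tcp [ 0.5774  0.0054 -0.0283] head 81.62 open 0.609 F [ 0.1  0.9 -0.1]
to [ 0.571 -0.031 -0.028] shift [-1.46 -0.06 -0.  ] turn 0 q6 -0.02
[ 0.56984441 -0.04603788]
```

View pics/i4.png

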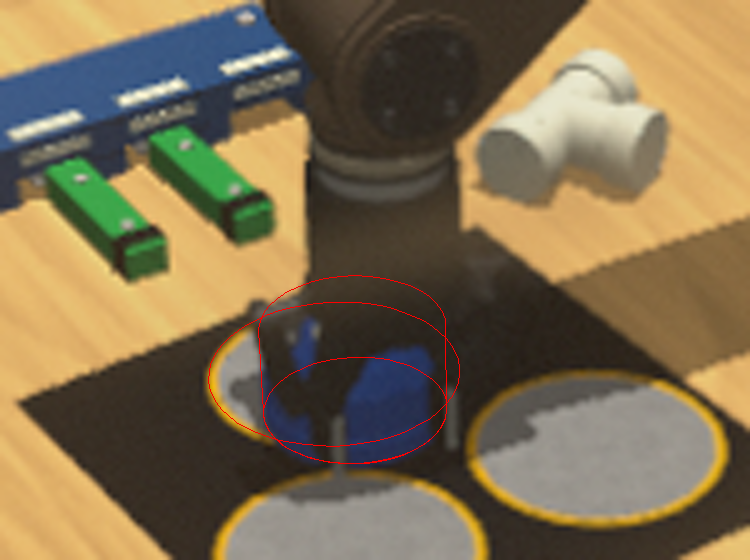

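View pics/i5.png

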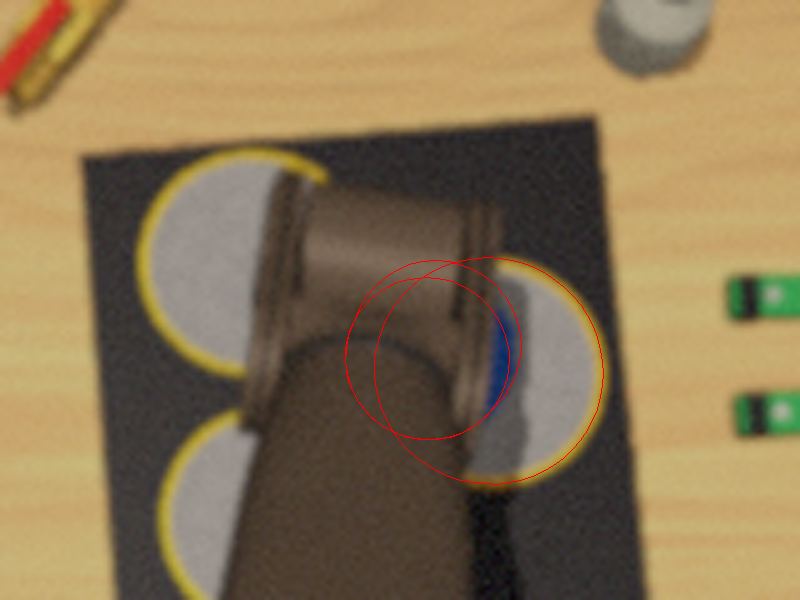

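```bash
python3 -m creep '[-0.3,-0.05,0,0, -0.6,-0.05,0,0, -0.9,-0.05,0,0, -1.1,-0.05,0,0, -1.3,-0.05,0,0, -1.45,-0.05,0,0, -1.45,-0.05,0,0]';  python3 -m creep '[0.4,0,0,0, 1,0,0,0, 1.6,0,0,0, 2.2,0,0,0, 2.6,0,-0.6,0, 2.6,0,-1.4,0, 2.6,0,-2.4,0, 2.6,0,-3.2,0, 3.5,0,-3.8,0, 4.5,0,-3.8,0, 6,0,-3.8,0]'; python3 - <<'E'
from h import *
st(); M=[ring(.563,-.082,.067),ring(.563,-.082,.048)]
overlay("scene","i6.png",M,(200,150,350,262),5)
overlay("top","i7.png",M,(290,160,450,280),5)
E
```

```text
time: 31.4
eef_pos: [0.5709, -0.0299, -0.0284]
tcp_rot: [0.757, 0.654, -0.0, 0.0]
contact_force: [0.8, -0.2, -0.3]
opening: 0.607
time: 32.32
eef_pos: [0.5938, 0.1194, 0.0683]
tcp_rot: [0.757, 0.653, 0.001, 0.001]
contact_force: [1.2, -0.6, 0.1]
opening: 0.606
t 32.32 tcp [0.5938 0.1194 0.0683] head 81.53 open 0.606 F [ 1.2 -0.6  0.1]
```

View pics/i6.png

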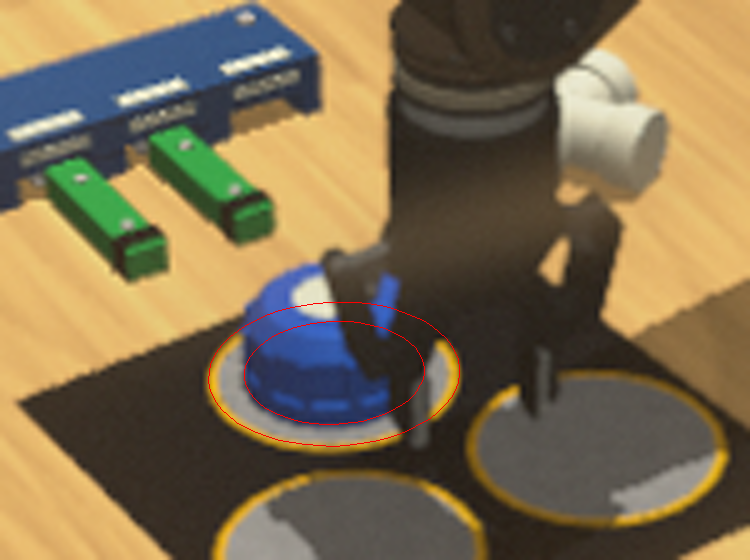

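View pics/i7.png

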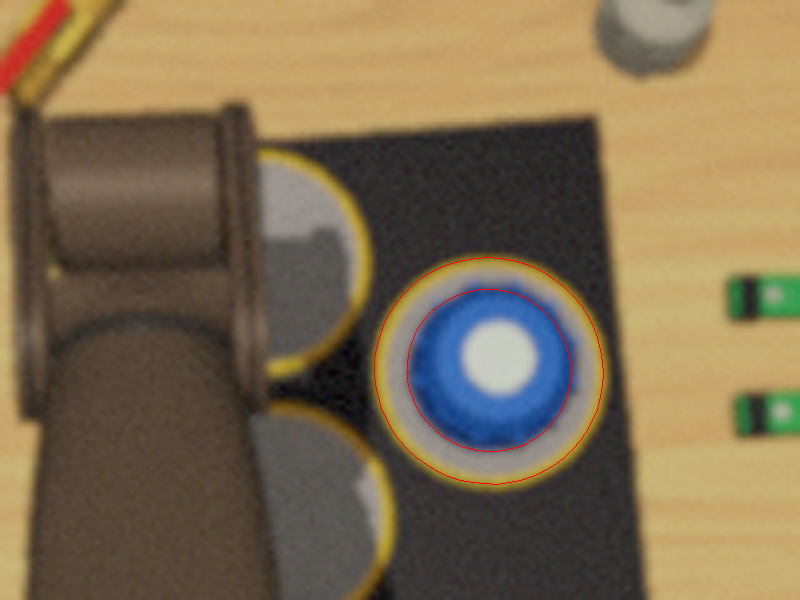

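```bash
python3 - <<'E'
from h import *
print(caps(("top",))); go(.512,.521,.11,np.radians(104.1)); print(w("top",[(149,267)],.03))
E
```

```text
{'top': [([0.5584, -0.0792], np.float64(0.205)), ([0.5348, 0.4286], np.float64(0.284)), ([0.3907, 0.2919], np.float64(0.256))]}
to [0.512 0.521 0.076] shift [15.34 -5.42 -0.38] turn -4.44 q6 0.18
[[0.45901883 0.60511408]]
```

```bash
python3 -m creep '[1,-0.4,-0.4,-0.4, 2.2,-0.8,-0.4,-0.8, 3.4,-1.2,-0.4,-1.2, 4.6,-1.6,-0.4,-1.6, 5.8,-2,-0.4,-2, 7,-2.5,-0.4,-2.5, 8.2,-3,-0.4,-3, 9.4,-3.4,-0.4,-3.5, 10.6,-3.8,-0.4,-4, 11.8,-4.2,-0.4,-4.4, 13,-4.6,-0.4,-4.4, 14.2,-5,-0.4,-4.4, 15.3,-5.4,-0.4,-4.4, 15.3,-5.4,-0.2,-4.4, 15.3,-5.4,0.8,-4.4, 15.3,-5.4,0.8,-4.4, 15.3,-5.4,0.8,-4.4]' 100;  python3 - <<'E'
from h import *
st();go(.512,.521,.006,np.radians(104.1))
snap("scene","j1.png",(300,230,500,380),4)
E
```

```text
time: 33.88
eef_pos: [0.513, 0.5154, 0.0435]
tcp_rot: [0.618, 0.786, -0.003, -0.001]
contact_force: [-0.9, -1.2, -0.5]
opening: 0.603
t 33.88 tcp [0.513  0.5154 0.0435] head 103.64 open 0.603 F [-0.9 -1.2 -0.5]
to [ 0.512  0.521 -0.028] shift [0.24 0.03 2.87] turn -0.09 q6 0.41
```

View pics/j1.png

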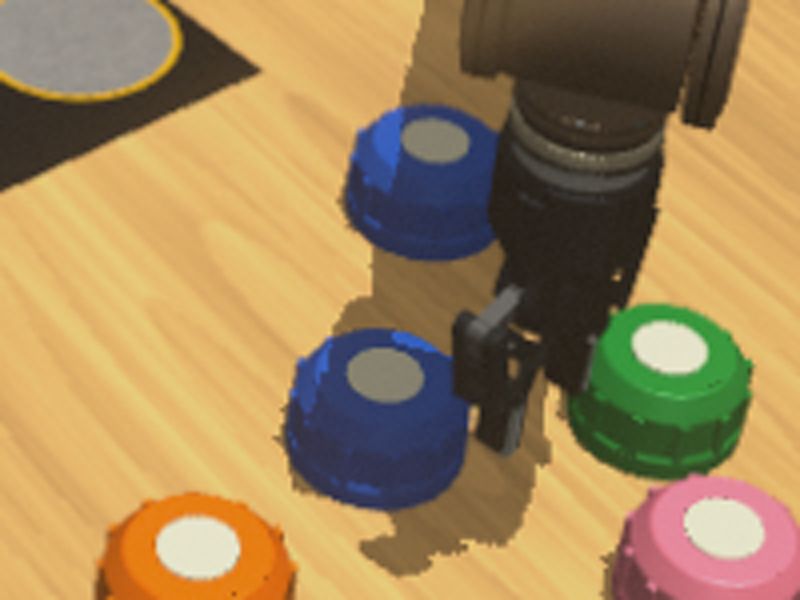

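```bash
python3 -m creep '[0.1,0.1,0.8,0, 0.1,0.1,1.6,-0.1, 0.1,0.1,2.4,-0.1, 0.1,0.1,2.8,-0.1, 0.1,0.1,2.8,-0.1, 0.1,0.1,2.8,-0.1]';  python3 - <<'E'
from h import *
st();go(.6164,.1084,.006,np.radians(104.1))
snap("scene","j2.png",(300,230,500,380),4)
E
```

```text
time: 34.43
eef_pos: [0.5167, 0.5202, -0.023]
tcp_rot: [0.615, 0.789, -0.0, 0.0]
contact_force: [0.3, -0.9, -0.9]
opening: 0.606
t 34.43 tcp [ 0.5167  0.5202 -0.023 ] head 104.13 open 0.606 F [ 0.3 -0.9 -0.9]
to [ 0.616  0.108 -0.028] shift [-16.95  -0.16   0.21] turn 0.01 q6 0.4
```

View pics/j2.png

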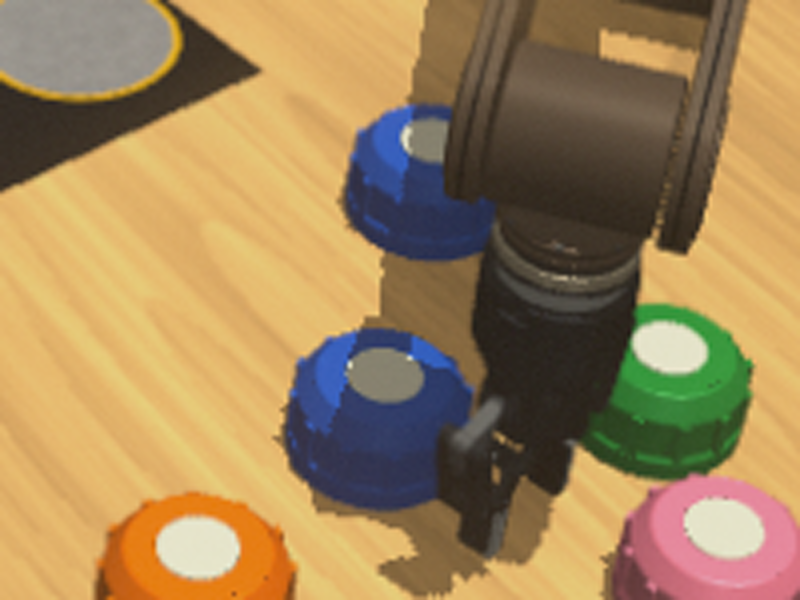

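```bash
python3 -m creep '[-0.4,0,0.2,0, -0.8,0,0.2,0, -1.2,0,0.2,0, -1.5,0,0.2,0, -1.8,0,0.2,0, -2.1,0,0.2,0, -2.5,0,0.2,0, -3,0,0.2,0, -3.5,0,0.2,0, -4.1,0,0.2,0, -4.7,0,0.2,0, -5.3,0,0.2,0, -5.9,0,0.2,0, -6.5,-0.1,0.2,0, -7.1,-0.1,0.2,0, -7.7,-0.1,0.2,0, -8.3,-0.1,0.2,0, -8.7,-0.1,0.2,0, -9,-0.1,0.2,0, -9,-0.1,0.2,0]';  python3 - <<'E'
from h import *
st();go(.6164,.1084,.006)
s,p,m,h=pose();c=p[:2]-.052*np.array([np.cos(h),np.sin(h)]);M=[cyl(*c)]
overlay("scene","j3.png",M,(220,180,420,330),4);print(c)
E
```

```text
time: 36.15
eef_pos: [0.5693, 0.2996, -0.0289]
tcp_rot: [0.615, 0.789, -0.001, 0.0]
contact_force: [0.3, -0.1, -0.8]
opening: 0.606
t 36.15 tcp [ 0.5693  0.2996 -0.0289] head 104.1 open 0.606 F [ 0.3 -0.1 -0.8]
to [ 0.616  0.108 -0.028] shift [-7.88 -0.04 -0.02] turn 0 q6 0.08
[0.58195001 0.24913564]
```

View pics/j3.png

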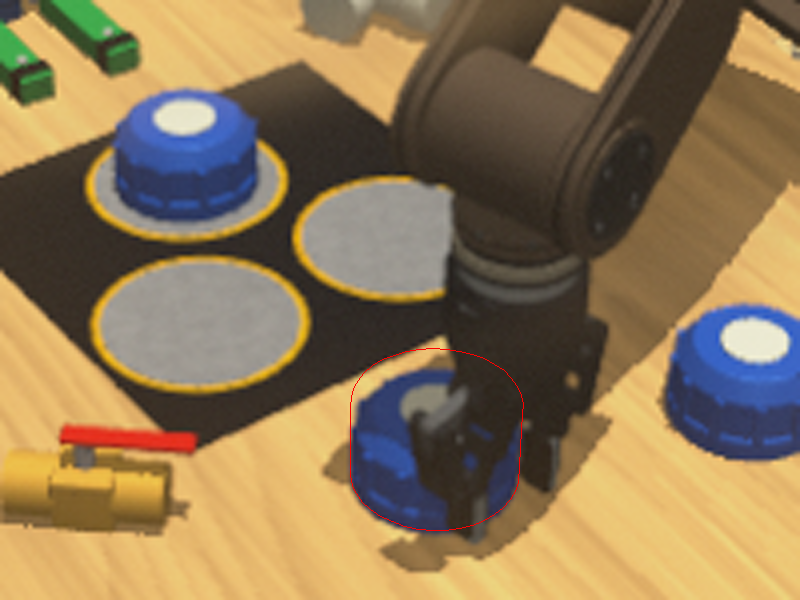

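```bash
python3 -m creep '[-0.3,0,0,0, -0.7,0,0,0, -1.2,0,0,0, -1.8,0,0,0, -2.4,0,0,0, -3,0,0,0, -3.6,0,0,0, -4.2,0,0,0, -4.8,0,0,0, -5.3,0,0,0, -5.8,0,0,0, -6.3,0,0,0, -6.7,0,0,0, -7.1,0,0,0, -7.4,0,0,0, -7.7,0,0,0, -7.9,0,0,0, -7.9,0,0,0]';  python3 -m creep '[0.4,0,0,0, 1,0,0,0, 1.6,0,0,0, 2.2,0,0,0, 2.6,0,-0.6,0, 2.6,0,-1.4,0, 2.6,0,-2.4,0, 2.6,0,-3.2,0, 3.5,0,-3.8,0, 4.5,0,-3.8,0, 6,0,-3.8,0]'; python3 - <<'E'
from h import *
st(); M=[ring(.563,-.082,.067),ring(.563,-.082,.048),ring(.629,.058,.067),ring(.629,.058,.048),ring(.476,.045,.067)]
overlay("scene","j4.png",M,(200,150,360,270),5)
overlay("top","j5.png",M,(290,160,450,300),4.2); print(caps(("top",)))
E
```

```text
time: 37.7
eef_pos: [0.6178, 0.1093, -0.0283]
tcp_rot: [0.615, 0.789, -0.0, 0.0]
contact_force: [0.1, -0.5, 0.2]
opening: 0.61
time: 38.62
eef_pos: [0.5822, 0.2566, 0.0702]
tcp_rot: [0.615, 0.788, 0.002, 0.002]
contact_force: [0.1, 0.7, 0.1]
opening: 0.61
t 38.62 tcp [0.5822 0.2566 0.0702] head 104.07 open 0.61 F [0.1 0.7 0.1]
{'top': [([0.6256, 0.058], np.float64(0.216)), ([0.5578, -0.0798], np.float64(0.211))]}
```

View pics/j4.png

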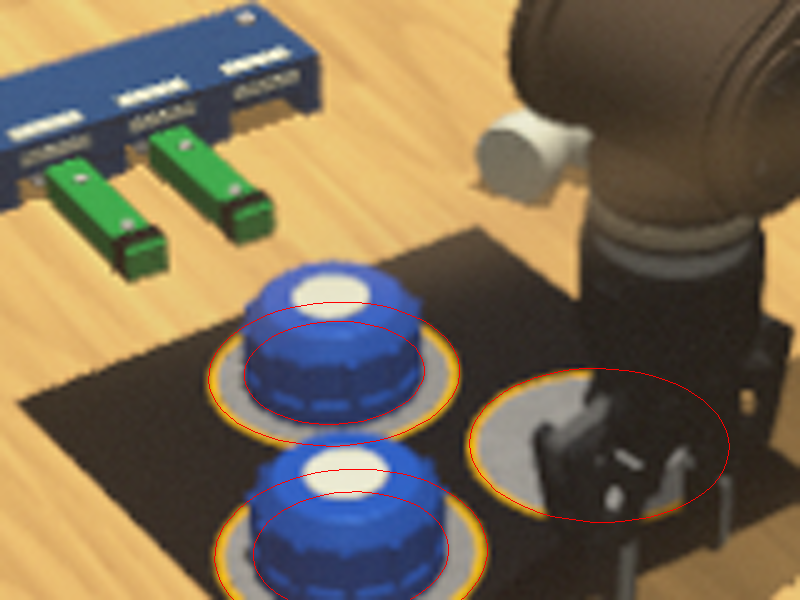

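View pics/j5.png

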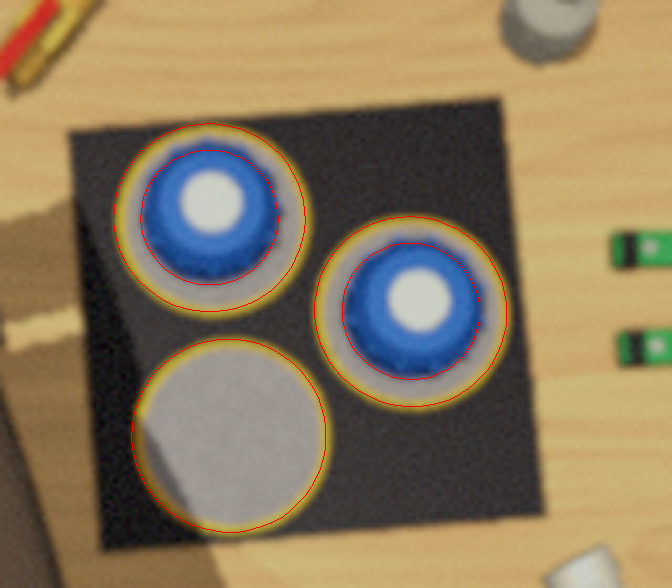

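```bash
python3 - <<'E'
from h import *
go(.356,.379,.11,np.radians(109.8))
E
```

```text
to [0.356 0.379 0.076] shift [ 6.88 -7.46 -0.32] turn -1.07 q6 0.01
```

```bash
python3 -m creep '[0.8,-0.8,-0.3,-0.1, 1.6,-1.7,-0.3,-0.3, 2.4,-2.6,-0.3,-0.5, 3.2,-3.5,-0.3,-0.7, 4,-4.4,-0.3,-0.9, 4.8,-5.3,-0.3,-1.1, 5.6,-6.2,-0.3,-1.1, 6.4,-7,-0.3,-1.1, 6.9,-7.5,-0.3,-1.1, 6.9,-7.5,-0.3,-1.1, 6.9,-7.5,-0.3,-1.1, 6.9,-7.5,-0.3,-1.1]';  python3 - <<'E'
from h import *
st();go(.356,.379,.006,np.radians(109.8))
overlay("scene","k1.png",[cyl(.389,.290)],(320,200,520,350),4)
print(caps(("top",)))
E
```

```text
time: 39.77
eef_pos: [0.3574, 0.377, 0.0746]
tcp_rot: [0.576, 0.817, 0.0, 0.0]
contact_force: [0.5, -0.0, 0.1]
opening: 0.61
t 39.77 tcp [0.3574 0.377  0.0746] head 109.67 open 0.61 F [ 0.5 -0.   0.1]
to [ 0.356  0.379 -0.028] shift [ 0.1  -0.03  4.11] turn -0.03 q6 0.27
{'top': [([0.6255, 0.0585], np.float64(0.216)), ([0.5614, -0.0821], np.float64(0.21)), ([0.3879, 0.2906], np.float64(0.25))]}
```

View pics/k1.png

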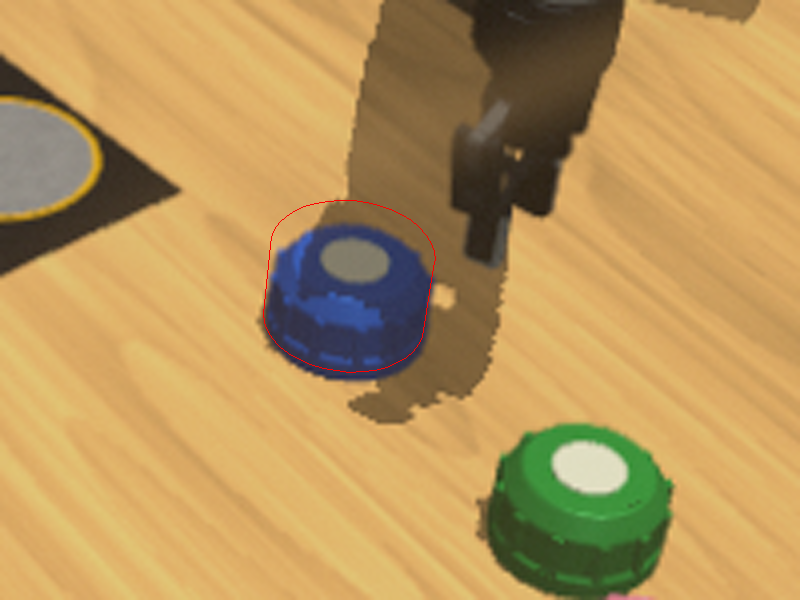

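```bash
python3 -m creep '[0.3,0.1,0.8,0, 0.3,0.1,1.6,0, 0.3,0.1,2.4,0, 0.3,0.1,3.2,0, 0.3,0.1,3.8,0, 0.3,0.1,4.1,0, 0.3,0.1,4.1,0, 0.3,0.1,4.1,0]';  python3 - <<'E'
from h import *
st();go(.458,.094,.006,np.radians(109.8))
snap("scene","k2.png",(320,200,520,350),4)
E
```

```text
time: 40.53
eef_pos: [0.3571, 0.3848, -0.0284]
tcp_rot: [0.576, 0.817, -0.0, 0.0]
contact_force: [0.9, 0.4, -0.4]
opening: 0.612
t 40.53 tcp [ 0.3571  0.3848 -0.0284] head 109.61 open 0.612 F [ 0.9  0.4 -0.4]
to [ 0.458  0.094 -0.028] shift [-12.31  -0.1   -0.  ] turn -0.04 q6 0.29
```

View pics/k2.png

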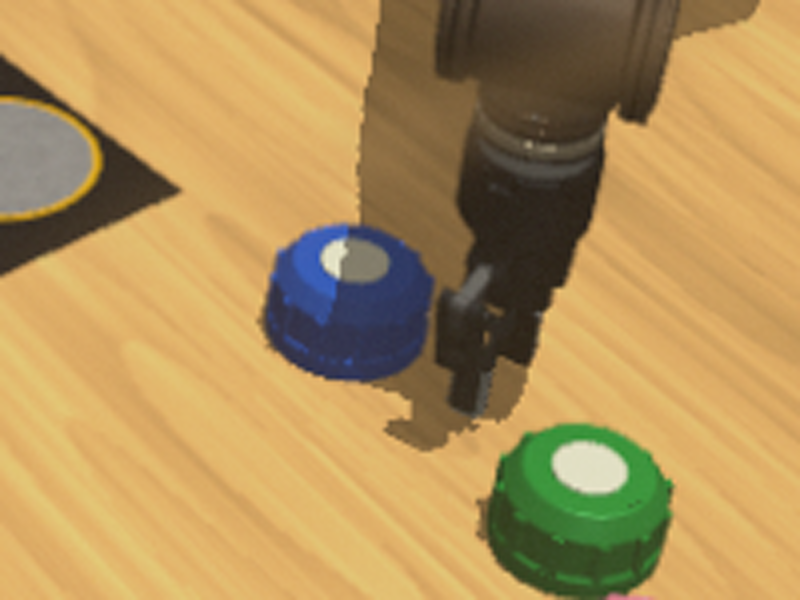

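```bash
python3 -m creep '[-0.4,0,0,0, -0.8,0,0,0, -1.2,0,0,0, -1.5,0,0,0, -1.8,0,0,0, -2.1,0,0,0, -2.5,0,0,0, -3,0,0,0, -3.5,0,0,0, -4,0,0,0, -4.5,0,0,0, -5,0,0,0, -5.5,0,0,0, -6,-0.05,0,0, -6.5,-0.05,0,0, -7,-0.05,0,0, -7.5,-0.05,0,0, -7.8,-0.05,0,0, -8,-0.05,0,0, -8,-0.05,0,0]';  python3 - <<'E'
from h import *
st();go(.458,.094,.006)
s,p,m,h=pose();c=p[:2]-.052*np.array([np.cos(h),np.sin(h)]);M=[cyl(*c),ring(.476,.045,.067)]
overlay("scene","k3.png",M,(260,160,460,310),4);print(c)
E
```

```text
time: 42.25
eef_pos: [0.4229, 0.1954, -0.0284]
tcp_rot: [0.576, 0.817, -0.0, 0.0]
contact_force: [-0.4, 0.1, 0.2]
opening: 0.608
t 42.25 tcp [ 0.4229  0.1954 -0.0284] head 109.61 open 0.608 F [-0.4  0.1  0.2]
to [ 0.458  0.094 -0.028] shift [-4.29 -0.04 -0.01] turn 0 q6 -0.13
[0.440304   0.14637178]
```

View pics/k3.png

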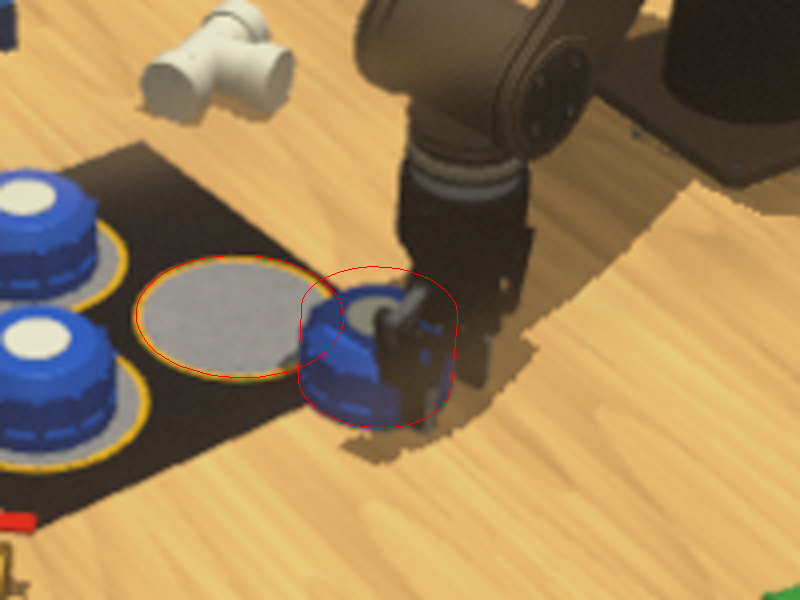

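```bash
python3 -m creep '[-0.3,0,0,0, -0.7,0,0,0, -1.2,0,0,0, -1.7,0,0,0, -2.2,0,0,0, -2.7,0,0,0, -3.1,0,0,0, -3.5,0,0,0, -3.8,0,0,0, -4.1,-0.05,0,0, -4.3,-0.05,0,0, -4.3,-0.05,0,0, -4.3,-0.05,0,0]';  python3 -m creep '[0.4,0,0,0, 1,0,0,0, 1.6,0,0,0, 2.2,0,0,0, 2.6,0,-0.6,0, 2.6,0,-1.4,0, 2.6,0,-2.4,0, 2.6,0,-3.2,0, 3.6,0,-4.4,0, 5,0,-4.8,0, 6.5,0,-4.8,0, 8,0,-4.8,0, 9.5,0,-4.8,0, 9.5,0,-4.8,0]'; python3 - <<'E'
from h import *
st(); M=[ring(.563,-.082,.067),ring(.563,-.082,.048),ring(.629,.058,.067),ring(.629,.058,.048),ring(.476,.045,.067),ring(.476,.045,.048)]
overlay("scene","k4.png",M,(170,130,370,280),4)
overlay("top","k5.png",M,(290,140,520,310),3.4); print(caps(("top",)))
E
```

```text
time: 43.38
eef_pos: [0.4577, 0.0943, -0.0284]
tcp_rot: [0.576, 0.817, -0.0, 0.0]
contact_force: [-0.0, -0.4, -0.3]
opening: 0.606
time: 44.55
eef_pos: [0.3746, 0.3236, 0.092]
tcp_rot: [0.573, 0.819, 0.001, -0.001]
contact_force: [1.1, -0.1, 0.1]
opening: 0.611
t 44.55 tcp [0.3746 0.3236 0.092 ] head 110.05 open 0.611 F [ 1.1 -0.1  0.1]
{'top': [([0.6292, 0.0571], np.float64(0.216)), ([0.5569, -0.0791], np.float64(0.21)), ([0.4742, 0.0429], np.float64(0.177))]}
```

View pics/k4.png

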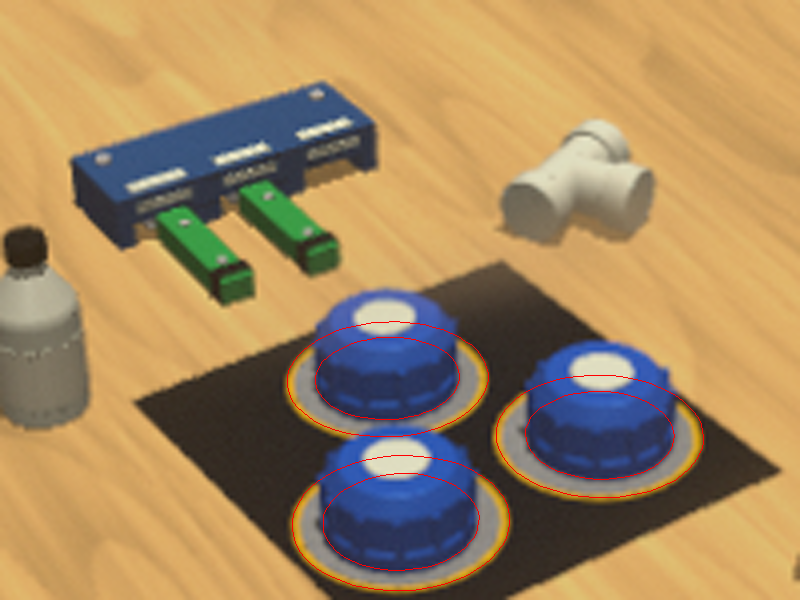

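View pics/k5.png

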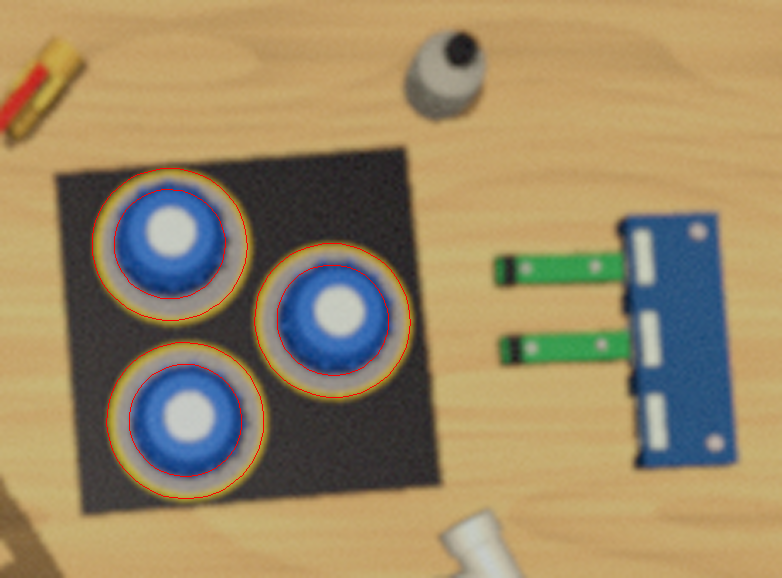

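```bash
python3 -m creep '[0,0,-0.4,0, 0,0,-0.4,0, 0,0,-0.4,0, 0,0,-0.4,0, 0,0,-0.4,0, 0,0,-0.4,0, 0,0,-0.4,0, 0,0,-0.4,0, 0,0,-0.4,0, 0,0,-0.4,0, 0,0,-0.4,0, 0,0,-0.4,0]'|grep -E "time|eef"; python3 - <<'E'
from h import *
print(caps(("top",)))
a=cv2.imread("pics/top0.png").astype(int); b=snap("top","z.png").astype(int)
d=np.abs(a-b).sum(2)
for n,(x,y) in dict(valve=(301,167),bottle=(421,161),tee=(433,312)).items(): print(n,d[y-20:y+20,x-20:x+20].mean().round(1))
E
```

```text
time: 45.7
eef_pos: [0.3776, 0.3183, 0.1015]
{'top': [([0.6248, 0.0577], np.float64(0.212)), ([0.5585, -0.0791], np.float64(0.214)), ([0.4705, 0.0441], np.float64(0.184))]}
valve 5.3
bottle 5.3
tee 5.2
```

Nothing has moved: the bystanders match the first picture to within image noise, and the caps are on their spots. I'm handing in now.

```bash
python3 -c "
from plant import ctrl
print(ctrl.sign_off())"
```

```text
the job is handed in; nothing more can be done
None
```

The bench is ready and I handed the job in at about 46 s; no verdict was reported.

- **Scrapers:** I found two on the mat. Both are in the guard block, blade first, in the slot nearest the bottle and the middle one. I pushed each until its handle met the block, with 4–10 N felt, and the pictures show both home and level.
- **Caps:** I slid the three blue caps along the bench with the open fingers, one to each spot. In the last pictures all three stand inside their yellow rings. My measured centres are within about 6 mm of the spots, against 15 mm allowed.
- **Left alone:** The tee, valve and bottle match the first picture to within image noise. The green, orange and pink look-alike caps were not touched. I saw no cap get knocked and no grip slacken, and the arm was clear of everything at the end.

Some checks disagreed:

- **Arm height:** The arm reported its height about 34 mm too low, which I found when my first descent stopped above the scraper. I measured the offset by touching the bench with the fingers shut and corrected for it from then on.
- **Cameras:** The two cameras differed by about 5 mm on the spots and the scraper handles. My automatic cap fit was poor in the scene view, up to 25 mm off. I relied on the top view and checked it with outlines drawn on both pictures.

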